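Raise the firebrick screen and load the soldering plate

TASK

Build up the heat screen on the hearth: lay every loose firebrick in running bond on the fixed first course, lengthwise along the wall, each brick centred over a joint of the course below and flush with it, so that the three places of the second course are full and only the bricks left over lie in the third. Pluck every metal slug from the pocket tray and set them all down on the dark soldering plate in front of the wall, side by side and not stacked. Leave the pink jar, the yellow tin and the steel block where they are.

Things in the scene. Friction and masses are not known exactly. Their poses are not given: they have to be found in the camera images.
- hearth: Fixed grey kiln board 220 x 300 x 10 mm. Origin: centre of its underside; x points from the dark plate to the wall, y runs along the wall, z up. Along its far edge, centred at x = +75 mm, stands the fixed first course of the wall: four pale bricks end to end along y, each 64 mm long and 32 x 32 mm in section, with 4 mm open joints, so centres at y = -102, -34, +34 and +102 mm; its top is 42 mm above the underside of the board.
- wall_mid (a point): Middle of the top face of the fixed first course, on the middle joint; axes as the hearth. A brick laid in the second course has its centre 16 mm above this height, in the third course 48 mm above it. The joints of the first course lie at y = -68, 0 and +68 mm, those of a full second course at y = -34 and +34 mm.
- plate_mid (a point): Middle of the top face of the dark scored soldering plate on the hearth, 90 mm (x) by 130 mm (y), top 18 mm above the underside of the board, 135 mm in front of the wall's centre line; axes as the hearth.
- pocket_tray: Fixed wooden tray 170 x 56 x 18 mm, origin at the centre of its underside, x along its length. Four square pockets, 20 mm wide and 8 mm deep, in a row along x at -54, -18, +18 and +54 mm. (A jointed magnifier arm with thin rods hangs over the bench farther left and back, from about x = 0.68, y = 0.54, z = 0.16 up to x = 0.54, y = 0.39, z = 0.70 m: keep the arm clear of it.)
- kiln_shelf: Fixed spare kiln shelf, a flat grey slab 330 x 220 x 10 mm, origin at the centre of its underside; the loose bricks lie on it at the start, spaced apart. (The pale bench under it and under the pocket tray lies 1.5 mm above the red cabinet top, which is at z = 0.)
- brick_1: Loose pale firebrick, 64 mm long (its y axis), 32 x 32 mm in section, about 60 g; origin at its centre. All loose bricks are alike and may lie on any long side; three to five are present (None if absent), lying on the kiln shelf at the start.
- brick_2: Loose pale firebrick, 64 mm long (its y axis), 32 x 32 mm in section, about 60 g; origin at its centre. All loose bricks are alike and may lie on any long side; three to five are present (None if absent), lying on the kiln shelf at the start.
- brick_3: Loose pale firebrick, 64 mm long (its y axis), 32 x 32 mm in section, about 60 g; origin at its centre. All loose bricks are alike and may lie on any long side; three to five are present (None if absent), lying on the kiln shelf at the start.
- brick_4: Loose pale firebrick, 64 mm long (its y axis), 32 x 32 mm in section, about 60 g; origin at its centre. All loose bricks are alike and may lie on any long side; three to five are present (None if absent), lying on the kiln shelf at the start.
- brick_5: Loose pale firebrick, 64 mm long (its y axis), 32 x 32 mm in section, about 60 g; origin at its centre. All loose bricks are alike and may lie on any long side; three to five are present (None if absent), lying on the kiln shelf at the start.
- slug_1: Bare metal casting slug, a small square prism 16 x 16 mm and 24 mm long (its z axis), 35 g; origin at its centre. It stands in a pocket of the tray, 16 mm of it above the tray's top. Three or four are present (None if absent).
- slug_2: Bare metal casting slug, a small square prism 16 x 16 mm and 24 mm long (its z axis), 35 g; origin at its centre. It stands in a pocket of the tray, 16 mm of it above the tray's top. Three or four are present (None if absent).
- slug_3: Bare metal casting slug, a small square prism 16 x 16 mm and 24 mm long (its z axis), 35 g; origin at its centre. It stands in a pocket of the tray, 16 mm of it above the tray's top. Three or four are present (None if absent).
- slug_4: Bare metal casting slug, a small square prism 16 x 16 mm and 24 mm long (its z axis), 35 g; origin at its centre. It stands in a pocket of the tray, 16 mm of it above the tray's top. Three or four are present (None if absent).
- pink_jar: Pink jar with a black cap, 49 mm across, 58 mm high; origin at the centre of its underside. Bystander, to be left where it is.
- yellow_tin: Yellow tin with a white lid, 56 mm across, 72 mm high; origin at the centre of its underside. Bystander, to be left where it is.
- steel_block: Flat steel bench block 62 x 62 x 20 mm; origin at the centre of its underside. Bystander, to be left where it is.
There are look-alikes about, which are no part of the job. What is shaped like the brick_2 but green or turquoise is not meant.

How it is judged:
By the outcome, as a careful person would: the job done as asked, in the order asked, and still so for the second after the job is handed in, with the robot touching nothing.
Of brick_1, brick_2, brick_3, brick_4, brick_5 only 3 to 5 are there at a start; the rules pass over those that are not, and their reading is None.
Of slug_1, slug_2, slug_3, slug_4 only 3 to 4 are there at a start; the rules pass over those that are not, and their reading is None.
At some moment in a run one of brick_1, brick_2, brick_3, brick_4, brick_5 may be knocked a few centimetres aside while the robot is not near it.
Once in a run the grip may slacken for a moment while it holds something.
It also fails if it takes over 210 s, if anything falls off the work surface, if the arm or the gripper's body presses on something with over 40 N, if the wrist force passes 120 N, or if a joint passes its speed limit or range.

ROBOT

A 7-joint arm with a two-finger parallel gripper is mounted at the origin on a cart in front of the work surface, level with it; the furniture and walls round the work are solid. World frame = base frame: x ahead of the robot, y to its left, z up, the work surface at z = 0. Lengths are in m, angles in rad, forces in N, time in s.
With the tool pointing down it reaches from about 0.425 to 0.925 m from the base axis. Payload 6.8 kg.
Tool frame: the origin (TCP) lies at the very end of the fingers, on their centre line; the grasp point (between the pads) lies r.grasp_offset behind it (r.grasp_offset is the distance from the TCP to the grasp point, in m); z points along the fingers, y is the direction in which the jaws open and shut (so a half turn about z gives the same grasp; the last joint's range is limited). The gripper opens to 85 mm and grips with 20 to 120 N. Pads are 22 mm wide; open, the fingers measure 114 mm over their backs; the gripper's body (76 mm by 85 mm) begins 54 mm behind the grasp point. The pads swing forward as they close: fully open they stand 13 mm farther back than shut.
Start: joints at [1.153, 0.477, 0.022, 1.555, -0.011, 1.109, -0.083], TCP at [0.206, -0.643, 0.231] pointing down, gripper open.
Joint ranges: [-2.96, 2.96], [-0.34, 2.1], [-1.41, 1.46], [0.24, 2.44], [-1.37, 4.51], [0.17, 1.92], [-2.96, 2.96]. Speed limits (rad/s): [2.39, 2.39, 3.14, 3.14, 3.14, 3.14, 3.14].

INTERFACE

Orientations are given as a rotation vector (axis times angle).
In Python, from bench import r gives the robot as it stands.
- The arm moves only by the shell command python3 -m jog 'ROWS' [FORCE]. ROWS is JSON, one flat list of numbers, 7 for each row, row after row: the turn, a rotation vector about the tool's x, y, z normalised to -1 to 1, where 1 is 180 degrees, then the shift along the tool's x, y, z normalised to -1 to 1, where 1 is 200 mm, then the opening, from 0 (shut) to 1 (fully open). In form: [wx, wy, wz, x, y, z, hand, wx, wy, wz, x, y, z, hand, ...]. A call has 1 to 12 rows; each row is the pose to reach, as a shift and turn from the pose measured when the call began, along the tool's axes at that moment, turning the shorter way round; what a row does not reach only later rows make up. A row lasts 1/10 s, in which the tool goes at most 50 mm and 8.59 degrees, less where a joint would pass 70% of its speed; a pose out of reach is approached as far as the arm can. A call with a number of a shift or a turn outside -1 to 1 is refused whole. A call with a gripper value outside its range is refused whole. The fingers move at their own pace and stop on an object; FORCE is the grip in N (left out, the last holds). Time passes only in rows, so rows that repeat a pose let the fingers close. It gives the time, the measured TCP pose, the force and the opening at its end, in the units of the state.
- r.get_obs(): the state, without advancing time (a new reading comes with each control period).
- r.grab_frame(name): name is "scene" or "top" or "wrist"; returns the picture (480x640x3 uint8, red, green, blue); there is no depth.
- r.calibration(name): a dict with "K" (3x3 intrinsics, pixels), "origin" and "rotation" of the camera in the world; the wrist camera has in their place "T_tool_cam" (4x4, takes a point from camera to tool coordinates, whose origin is the TCP and whose axes are the flange's). Camera axes: x right, y up, looking along -z (the intrinsics and any distortion apply to the point x, -y, -z); pixel columns grow to the right and rows downward; lengths in m; the calibration is good to about 2 mm. A picture is of the moment at which its call begins: read the wrist's pose just before it. calibration takes no time and is no camera call.
- r.hand_in(): hands the job in, once; it reports no verdict.
The state is a dict: "clock": time; "joints": joint angles; "qvel": joint speeds; "tau": joint torques, N m; "tcp_pos": TCP position; "orientation": TCP orientation; "contact_force": force on the tool from outside, world axes, zero at the start; "moment": the same for the moment, N m; "grip_width": finger opening in m.
Only numpy, scipy, OpenCV 4.12 (cv2) and the standard library are available. Lean on these libraries where they do the work, as an engineer would, in place of code of your own. Each camera call takes 0.05 s, during which the arm holds its last target.

## Working session

There is one attempt and no reset: what is moved stays moved. The work goes in short steps, Python scripts to look and compute and a shell command to move; the robot and the scene stay as the last step left them, time stands still between calls to the robot, and variables do not carry over. Pictures are saved under pics/ and viewed, and the job is handed in when it is done.

```bash
ls -la; mkdir -p pics
python3 - <<'E'
from bench import r
import cv2
print(r.get_obs()); print(r.grasp_offset)
for n in("scene","top","wrist"):
    c=r.calibration(n); print(n,c)
    cv2.imwrite(f"pics/{n}0.png",r.grab_frame(n)[:,:,::-1])
E
```

```text
total 12
drwxr-xr-x  3 agent agent 4096 Dec  7 00:59 .
drwxr-xr-x 23 root  root  4096 Dec  7 00:59 ..
drwxr-xr-x  2 agent agent 4096 Dec  7 00:59 pics
{'clock': 0.0, 'joints': array([ 1.15288203,  0.47780464,  0.0223448 ,  1.55647034, -0.01151143,
        1.10931322, -0.08313468]), 'qvel': array([ 0.00011359,  0.00046016,  0.00072456,  0.00054595,  0.00054182,
       -0.00048529,  0.00253626]), 'tau': array([ 1.58398270e-04, -5.96449256e+01,  1.60786998e+00, -2.81195623e+01,
        1.24274803e-02,  9.34364536e-03,  3.50195614e-05]), 'tcp_pos': array([ 0.20559449, -0.6422895 ,  0.23031481]), 'orientation': array([-3.10218193e+00, -4.84394874e-01,  6.55379934e-04]), 'contact_force': array([-0.08851015, -0.07342854,  0.1057485 ]), 'moment': array([-0.0456275 , -0.01273001, -0.00609663]), 'grip_width': 0.08489776679840202}
0.0187
scene {'K': array([[439.66422691,   0.        , 323.66531881],
       [  0.        , 439.66422691, 235.40065126],
       [  0.        ,   0.        ,   1.        ]]), 'origin': array([-0.03118558,  0.67542531,  0.55052265]), 'rotation': array([ 0.46779385, -1.24567654, -2.09201933])}
top {'K': array([[579.29279551,   0.        , 326.17569799],
       [  0.        , 579.29279551, 233.05316061],
       [  0.        ,   0.        ,   1.        ]]), 'origin': array([ 0.30689986, -0.02537064,  1.56019967]), 'rotation': array([ 0.12565034, -0.13364854, -1.5586666 ])}
wrist {'K': array([[414.36010618,   0.        , 321.88500362],
       [  0.        , 414.36010618, 241.02176834],
       [  0.        ,   0.        ,   1.        ]]), 'T_tool_cam': array([[ 9.31225919e-05,  9.61485282e-01,  2.74856406e-01,
         7.01691312e-02],
       [ 9.99999950e-01, -1.72880144e-04,  2.65953876e-04,
         2.51800403e-04],
       [ 3.03227952e-04,  2.74856367e-01, -9.61485250e-01,
        -1.42650271e-01],
       [ 0.00000000e+00,  0.00000000e+00,  0.00000000e+00,
         1.00000000e+00]])}
```

View pics/scene0.png

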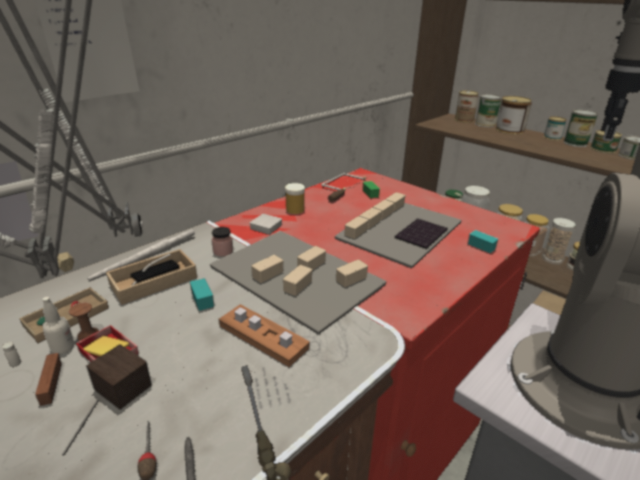

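View pics/top0.png

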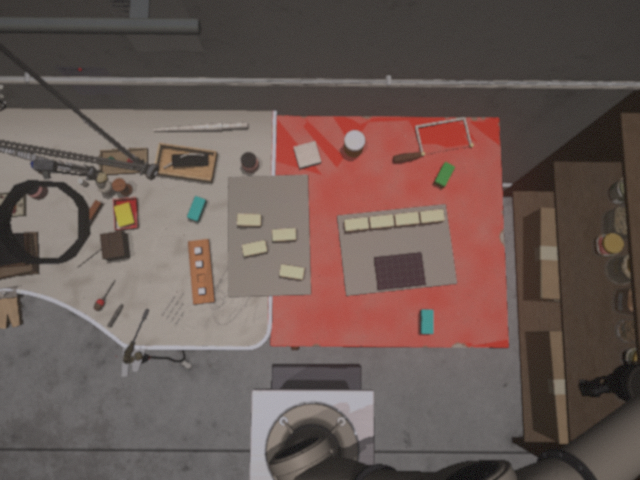

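View pics/wrist0.png

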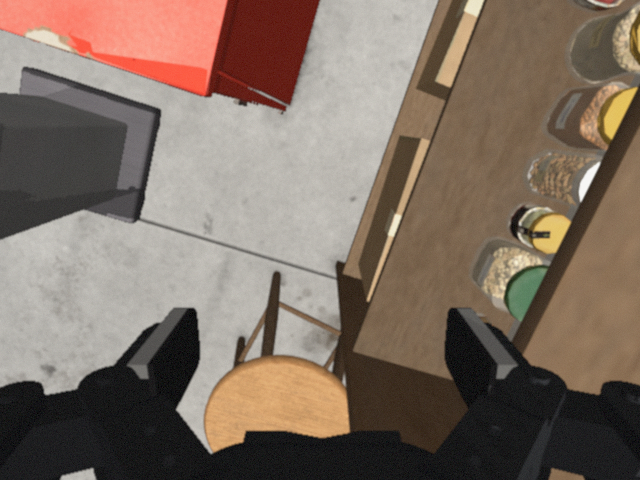

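```bash
cat > h.py <<'E'
import numpy as np, cv2
from scipy.spatial.transform import Rotation as R
from bench import r
def cam(name,obs=None):
    c=r.calibration(name)
    if name=="wrist":
        o=obs or r.get_obs(); T=np.array(c["T_tool_cam"]); Rt=R.from_rotvec(o["orientation"]).as_matrix()
        return c["K"],o["tcp_pos"]+Rt@T[:3,3],Rt@T[:3,:3]
    return c["K"],c["origin"],R.from_rotvec(c["rotation"]).as_matrix()
def px2w(C,uv,z):
    K,o,Rm=C; uv=np.atleast_2d(uv).astype(float)
    d=np.c_[(uv[:,0]-K[0,2])/K[0,0],-(uv[:,1]-K[1,2])/K[1,1],-np.ones(len(uv))]@Rm.T
    return o+d*((z-o[2])/d[:,2])[:,None]
def w2px(C,p):
    K,o,Rm=C; q=(np.atleast_2d(p)-o)@Rm; return np.c_[K[0,2]-K[0,0]*q[:,0]/q[:,2],K[1,2]+K[1,1]*q[:,1]/q[:,2]]
def crop(img,x0,y0,x1,y1,name,w=800,h=600):
    s=min(w/(x1-x0),h/(y1-y0)); c=cv2.resize(img[y0:y1,x0:x1],None,fx=s,fy=s,interpolation=cv2.INTER_CUBIC)
    cv2.imwrite(name,c); return s
E
python3 - <<'E'
from h import *
im=cv2.imread("pics/top0.png")
print(crop(im,180,160,330,310,"pics/tA.png"),crop(im,330,190,470,310,"pics/tB.png"))
C=cam("top")
print(px2w(C,[[249,220],[284,235],[255,249],[291,272]],0.043).round(3))
print(px2w(C,[[197,250],[199,265],[201,292],[199,278]],0.036).round(3))
print(px2w(C,[[339,216],[446,206],[456,286],[345,295]],0.01).round(3))
E
```

```text
4.0 5.0
[[0.593 0.174 0.043]
 [0.554 0.08  0.043]
 [0.516 0.156 0.043]
 [0.456 0.059 0.043]]
[[0.513 0.31  0.036]
 [0.473 0.303 0.036]
 [0.402 0.295 0.036]
 [0.438 0.301 0.036]]
[[ 0.613 -0.067  0.01 ]
 [ 0.643 -0.36   0.01 ]
 [ 0.425 -0.381  0.01 ]
 [ 0.399 -0.084  0.01 ]]
```

View pics/tA.png

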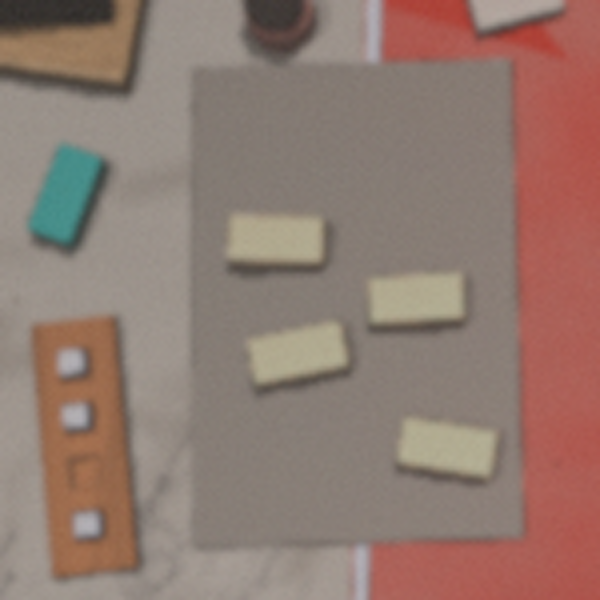

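View pics/tB.png

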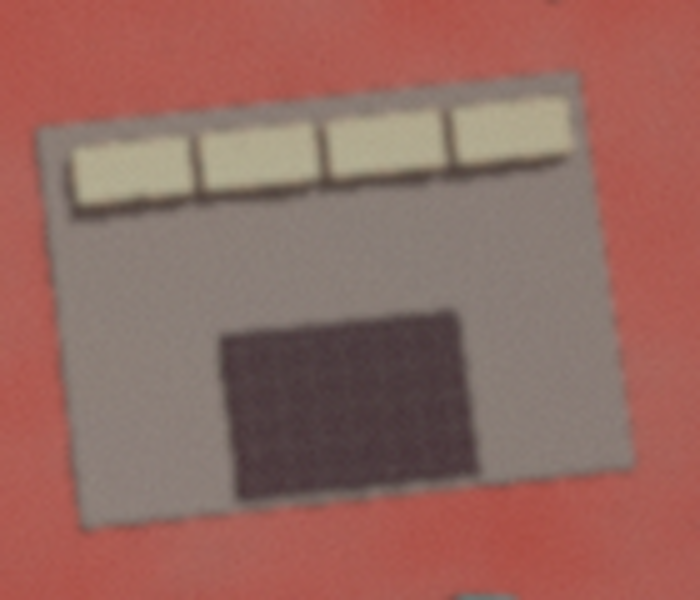

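```bash
cat >> h.py <<'E'
def Rd(yaw):
    y=np.radians(yaw); return np.array([[np.cos(y),np.sin(y),0],[np.sin(y),-np.cos(y),0],[0,0,-1]])
def plan(*targets,o=None):
    """targets (x,y,z,yawdeg); prints tool-frame normalised turn/shift for each from the current pose"""
    o=o or r.get_obs(); R0=R.from_rotvec(o["orientation"]).as_matrix(); p0=o["tcp_pos"]
    print("t",round(o["clock"],2),"p",p0.round(4),"yaw",round(np.degrees(np.arctan2(R0[1,0],R0[0,0])),2),"w",round(o["grip_width"],4))
    pp,pr=p0,R0
    for x,y,z,w in targets:
        p=np.array([x,y,z]); Rt=Rd(w); t=R.from_matrix(R0.T@Rt).as_rotvec()/np.pi; s=R0.T@(p-p0)/.2
        ang=np.degrees(R.from_matrix(pr.T@Rt).magnitude()); d=np.linalg.norm(p-pp)
        print(t.round(4).tolist(),s.round(4).tolist(),"rows>=%.1f,%.1f"%(d/.05,ang/8.59),"OUT" if abs(s).max()>1 else ""); pp,pr=p,Rt
E
python3 -c "
from h import *
plan((.38,-.45,.25,56),(.55,-.26,.27,95.8))"
```

```text
t 0.15 p [ 0.2056 -0.6425  0.2305] yaw 17.75 w 0.0858
[-0.0004, -0.0001, -0.2125] [1.1238, -0.6508, -0.0965] rows>=5.2,4.5 OUT
[-0.0004, -0.0003, -0.4336] [2.2229, -1.2966, -0.1957] rows>=5.1,4.6 OUT
```

```bash
python3 -m jog '[0,0,-0.19,1.0,-0.58,-0.1,1,0,0,-0.19,1.0,-0.58,-0.1,1,0,0,-0.19,1.0,-0.58,-0.1,1,0,0,-0.19,1.0,-0.58,-0.1,1,0,0,-0.19,1.0,-0.58,-0.1,1]'; python3 -c "
from h import *
plan((.55,-.26,.27,95.8))"
```

```text
clock: 0.65
tcp_pos: [0.3637, -0.4675, 0.251]
orientation: [-2.817, -1.387, -0.003]
contact_force: [0.9, -0.3, 0.6]
grip_width: 0.0853
t 0.65 p [ 0.3637 -0.4675  0.251 ] yaw 52.42 w 0.0853
[0.0, -0.0008, -0.241] [1.3902, 0.1054, -0.092] rows>=5.6,5.1 OUT
```

```bash
python3 -m jog '[0,0,-0.24,1.0,0.1,-0.09,1,0,0,-0.24,1.0,0.1,-0.09,1,0,0,-0.24,1.0,0.1,-0.09,1,0,0,-0.24,1.0,0.1,-0.09,1,0,0,-0.24,1.0,0.1,-0.09,1,0,0,-0.24,1.0,0.1,-0.09,1]'; python3 -c "
from h import *
plan((.55,-.26,.27,95.8))"
```

```text
clock: 1.25
tcp_pos: [0.503, -0.3189, 0.2694]
orientation: [-2.102, -2.333, -0.005]
contact_force: [-0.7, -0.6, -0.4]
grip_width: 0.0854
t 1.25 p [ 0.503  -0.3189  0.2694] yaw 95.98 w 0.0854
[0.0005, -0.001, 0.001] [0.2684, 0.2644, -0.002] rows>=1.5,0.0
```

```bash
python3 -m jog '[0,0,0,0.27,0.26,0,1,0,0,0,0.27,0.26,0,1,0,0,0,0.27,0.26,0,1,0,0,0,0.27,0.26,0,1]'
python3 - <<'E'
from h import *
o=r.get_obs(); im=r.grab_frame("wrist")[:,:,::-1]; np.save("o1.npy",o,allow_pickle=True)
cv2.imwrite("pics/w1.png",im); print(o["tcp_pos"],o["orientation"])
C=cam("wrist",o); print(C)
E
```

```text
clock: 1.65
tcp_pos: [0.5481, -0.2611, 0.2691]
orientation: [-2.106, -2.329, -0.003]
contact_force: [-1.1, -0.4, -0.4]
grip_width: 0.0853
[ 0.54813413 -0.26110813  0.26912094] [-2.10558178 -2.32889152 -0.00274635]
(array([[414.36010618,   0.        , 321.88500362],
       [  0.        , 414.36010618, 241.02176834],
       [  0.        ,   0.        ,   1.        ]]), array([ 0.54180896, -0.19230397,  0.41195376]), array([[ 9.94931403e-01, -9.69258575e-02, -2.67746282e-02],
       [ 1.00554372e-01,  9.57499141e-01,  2.70340919e-01],
       [-5.66341820e-04, -2.71662976e-01,  9.62392283e-01]]))
```

View pics/w1.png

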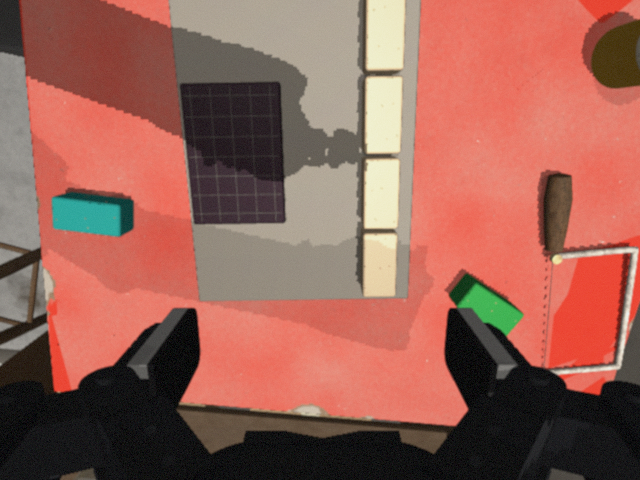

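Run:
```python
from h import *
im=cv2.imread("pics/w1.png"); print(crop(im,340,40,420,100,"pics/w1a.png"),crop(im,340,130,420,190,"pics/w1b.png",),crop(im,340,250,420,310,"pics/w1c.png"),crop(im,340,200,420,260,"pics/w1d.png"))
a=[cv2.resize(cv2.imread(f"pics/w1{c}.png"),(400,300)) for c in "abdc"]
cv2.imwrite("pics/w1q.png",np.vstack([np.hstack(a[:2]),np.hstack(a[2:])]))
```

```text
10.0 10.0 10.0 10.0
```

View pics/w1q.png

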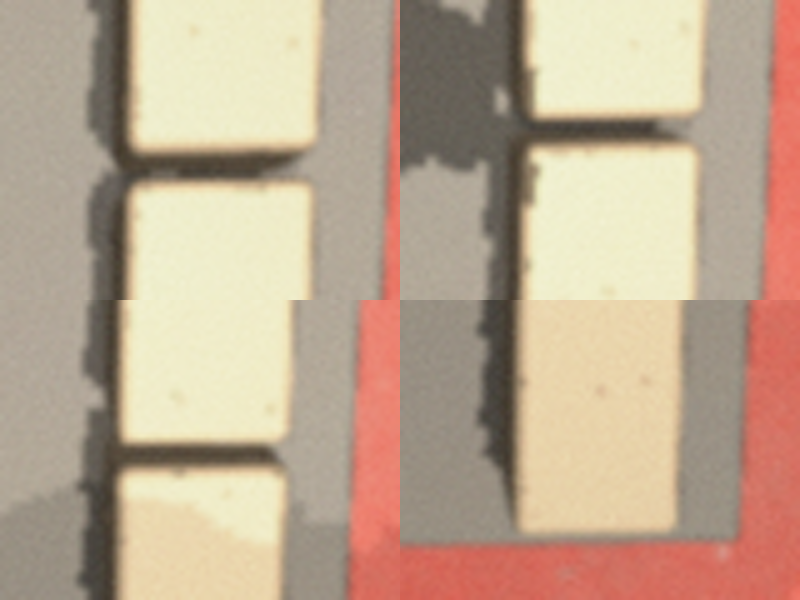

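```bash
cat > fit1.py <<'E'
from h import *
from scipy.optimize import least_squares
o=np.load("o1.npy",allow_pickle=True).item(); C=cam("wrist",o)
L=[(365.6,60),(365.2,142),(364.4,180),(363.8,220),(363.2,290)]
Rr=[(403.6,60),(400.4,142),(399.2,180),(397.8,220),(395.8,290)]
J=[(385,73.4,.068),(383,156.1,0),(381,230.8,-.068),(380,296.4,-.134)]
P=lambda a:px2w(C,np.array(a)[:,:2],.042)[:,:2]
l,rr,j=P(L),P(Rr),P(J); jy=np.array([a[2] for a in J])
def f(v):
    x,y,w=v; ex=np.array([np.cos(w),np.sin(w)]); ey=np.array([-np.sin(w),np.cos(w)]); c=np.array([x,y])
    return np.r_[(l-c)@ex+.016,(rr-c)@ex-.016,(j-c)@ey-jy]*1e3
s=least_squares(f,[.6,-.2,.1]); print("wall_mid",s.x.round(4),np.degrees(s.x[2])); print(s.fun.round(1))
w=s.x[2];print("plate_mid",s.x[:2]-.135*np.array([np.cos(w),np.sin(w)]))
print(px2w(C,[(181,84),(280,83),(285,222),(194,224)],.018).round(4))
E
python3 fit1.py
```

```text
wall_mid [ 0.5971 -0.2136  0.1175] 6.731557925883342
[ 0.3  0.8  0.4  0.3  0.5 -0.3 -0.6 -0.6 -0.6 -0.3 -0.7 -0.3  0.1  0.8]
plate_mid [ 0.46301587 -0.22943733]
[[ 0.413  -0.1707  0.018 ]
 [ 0.5009 -0.161   0.018 ]
 [ 0.515  -0.2874  0.018 ]
 [ 0.4268 -0.2984  0.018 ]]
```

Run:
```python
from h import *
C=cam("top")
# top crop B: joints at (197,165),(322,155),(449,138); left end (72,177) right end (572,130)
u=np.array([(72,177),(197,165),(322,155),(449,138),(572,130)])/5+[330,190]
print(px2w(C,u,.042).round(4))
u=np.array([(220,335),(459,312),(478,472),(237,498)])/5+[330,190]
p=px2w(C,u,.018);print(p.round(4),p.mean(0))
# bricks in crop A
for c in [[(229,214),(324,216),(323,265),(227,263)],[(369,277),(463,272),(465,321),(371,326)],[(248,341),(340,321),(349,366),(257,386)],[(404,419),(497,430),(490,478),(397,465)]]:
    p=px2w(C,np.array(c)/4+[180,160],.0435)[:,:2]; d=p[1]-p[0]+p[2]-p[3]
    print(p.mean(0).round(4),"len",np.linalg.norm(d/2).round(4),"yaw of long axis",np.degrees(np.arctan2(d[1],d[0])).round(1)-180+ (0), np.linalg.norm(p[3]-p[0]).round(4))
p=px2w(C,np.array([(71,362),(76,416),(88,525)])/4+[180,160],.0355);print(p.round(4))
```

```text
[[ 0.5813 -0.0805  0.042 ]
 [ 0.5884 -0.1472  0.042 ]
 [ 0.5944 -0.2139  0.042 ]
 [ 0.6042 -0.2819  0.042 ]
 [ 0.6092 -0.3478  0.042 ]]
[[ 0.5002 -0.161   0.018 ]
 [ 0.5137 -0.2896  0.018 ]
 [ 0.4279 -0.298   0.018 ]
 [ 0.4131 -0.1695  0.018 ]] [ 0.46373425 -0.22952942  0.018     ]
[0.5937 0.1738] len 0.0636 yaw of long axis -270.7 0.0332
[0.5544 0.079 ] len 0.0624 yaw of long axis -266.4 0.033
[0.5173 0.1565] len 0.0619 yaw of long axis -257.1 0.0307
[0.4556 0.0574] len 0.0616 yaw of long axis -276.9 0.0306
[[0.5114 0.308  0.0355]
 [0.4755 0.3031 0.0355]
 [0.4038 0.2921 0.0355]]
```

```bash
python3 -m jog '[0,0,0,1.0,0.0,0,1,0,0,0,1.0,0,0,1,0,0,0,1.0,0,0,1,0,0,0,1.0,0,0,0.6,0,0,0,1.0,0,0,0.6]'; python3 -c "
from h import *
plan((.53,.06,.25,93.5))"
```

```text
clock: 2.2
tcp_pos: [0.5268, -0.0575, 0.2701]
orientation: [-2.1, -2.333, -0.005]
contact_force: [0.2, -0.1, 0.2]
grip_width: 0.0589
t 2.2 p [ 0.5268 -0.0575  0.2701] yaw 96.02 w 0.0589
[0.0001, -0.0012, 0.014] [0.5823, 0.0777, 0.103] rows>=2.4,0.3
```

```bash
python3 -m jog '[0,0,0.014,0.58,0.08,0.1,0.65,0,0,0.014,0.58,0.08,0.1,0.65,0,0,0.014,0.58,0.08,0.1,0.65,0,0,0.014,0.58,0.08,0.1,0.65,0,0,0.014,0.58,0.08,0.1,0.65]'
python3 - <<'E'
from h import *
o=r.get_obs(); im=r.grab_frame("wrist")[:,:,::-1]; np.save("o2.npy",o,allow_pickle=True)
cv2.imwrite("pics/w2.png",im); print(o["tcp_pos"],o["orientation"])
E
```

```text
clock: 2.7
tcp_pos: [0.5306, 0.0573, 0.2504]
orientation: [-2.154, -2.283, -0.002]
contact_force: [0.4, -0.8, 0.4]
grip_width: 0.0556
[0.53061679 0.05725448 0.25035107] [-2.1544941  -2.28346797 -0.00235437]
```

View pics/w2.png

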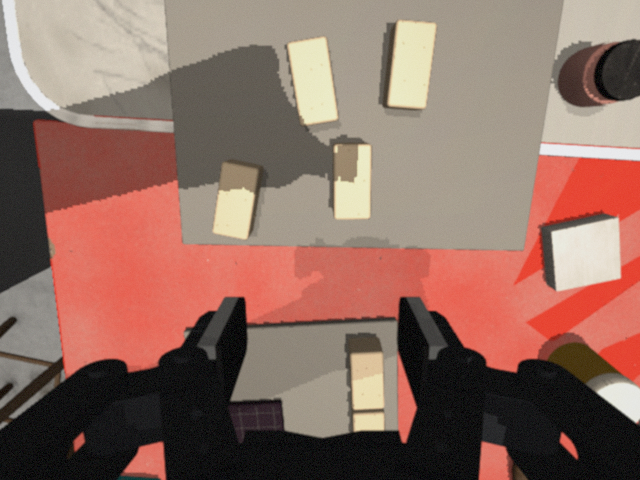

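Run:
```python
from h import *
im=cv2.imread("pics/w2.png"); a=[cv2.resize(im[y:y+100,x:x+133],(800,600),interpolation=cv2.INTER_CUBIC) for x,y in((290,130),(170,150),(250,30),(350,10))]
a=[cv2.resize(b,(400,300),interpolation=cv2.INTER_AREA) for b in a]
cv2.imwrite("pics/w2q.png",np.vstack([np.hstack(a[:2]),np.hstack(a[2:])]))
```

```text
(no output)
```

View pics/w2q.png

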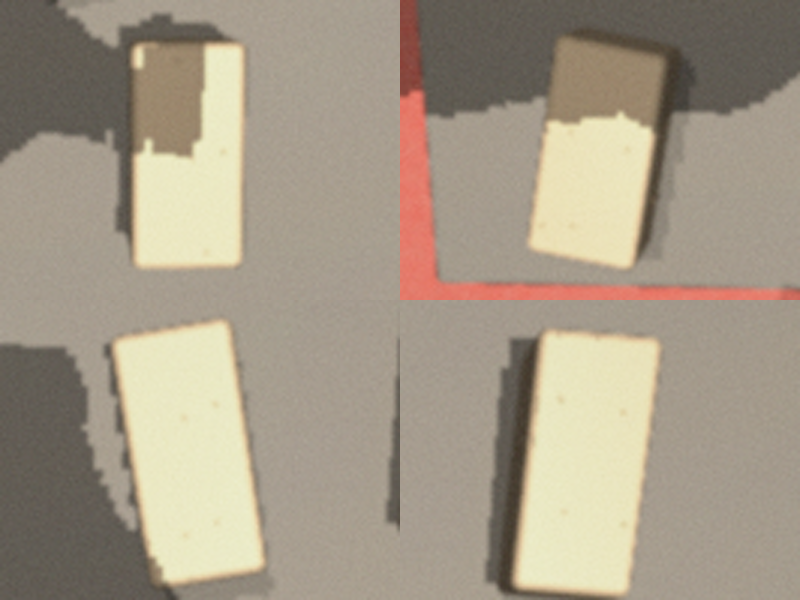

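```bash
cat >> h.py <<'E'
def brick(C,corners,z=.0435):
    """corners TL,TR,BR,BL of a top face, long axis vertical in image"""
    p=px2w(C,corners,z)[:,:2]; d=(p[0]-p[3]+p[1]-p[2])/2; e=(p[1]-p[0]+p[2]-p[3])/2
    return p.mean(0).round(4),"long %.1f wide %.1f"%(1e3*np.linalg.norm(d),1e3*np.linalg.norm(e)),"yaw",np.degrees(np.arctan2(d[1],d[0])).round(1),(np.degrees(np.arctan2(e[1],e[0]))+90).round(1)
E
python3 - <<'E'
from h import *
o=np.load("o2.npy",allow_pickle=True).item(); C=cam("wrist",o)
for nm,of,c in (("B2",(290,130),[(132,43),(243,43),(241,266),(134,267)]),("B4",(170,150),[(160,36),(266,58),(234,267),(128,244)]),("B3",(250,30),[(113,41),(228,21),(265,269),(155,285)]),("B1",(350,10),[(141,31),(260,42),(230,293),(114,290)])):
    print(nm,brick(C,np.array(c)/3.005+of))
plan((.555,.079,.1,94.5),(.555,.079,.0145,94.5))
E
```

```text
B2 (array([0.5554, 0.0805]), 'long 62.6 wide 30.6', 'yaw', np.float64(94.5), np.float64(93.6))
B4 (array([0.457 , 0.0587]), 'long 61.2 wide 30.5', 'yaw', np.float64(81.6), np.float64(81.1))
B3 (array([0.5184, 0.1576]), 'long 61.5 wide 30.0', 'yaw', np.float64(102.7), np.float64(101.8))
B1 (array([0.5947, 0.1743]), 'long 61.8 wide 30.8', 'yaw', np.float64(89.8), np.float64(90.3))
t 2.75 p [0.5308 0.0566 0.2504] yaw 93.26 w 0.0554
[-0.0, -0.0008, -0.0069] [0.1031, 0.1273, 0.7525] rows>=3.1,0.1 
[-0.0, -0.0008, -0.0069] [0.1021, 0.1274, 1.18] rows>=1.7,0.0 OUT
```

```bash
python3 -m jog '[0,0,-0.004,0.108,0.13,0.4,0.6,0,0,-0.004,0.108,0.13,0.8,0.6,0,0,-0.004,0.108,0.13,0.9,0.6,0,0,-0.004,0.108,0.13,0.9,0.6,0,0,-0.004,0.108,0.13,0.9,0.6]' 40; python3 -c "
from h import *
plan((.5554,.080,.0145,94.0))"
```

```text
clock: 3.25
tcp_pos: [0.5526, 0.0765, 0.066]
orientation: [-2.143, -2.289, 0.01]
contact_force: [-0.1, 0.3, 0.1]
grip_width: 0.0515
t 3.25 p [0.5526 0.0765 0.066 ] yaw 93.77 w 0.0515
[-0.0028, -0.0001, -0.0013] [0.0167, 0.0176, 0.2574] rows>=1.0,0.1
```

```bash
python3 -m jog '[0,0,0,0.017,0.018,0.12,0.6,0,0,0,0.017,0.018,0.22,0.6,0,0,0,0.017,0.018,0.257,0.6,0,0,0,0.017,0.018,0.257,0.6,0,0,0,0.017,0.018,0.257,0.6]' 40; python3 -c "
from h import *
plan((.5554,.080,.0145,94.0))"
```

```text
clock: 3.75
tcp_pos: [0.5567, 0.0796, 0.0162]
orientation: [-2.145, -2.289, 0.007]
contact_force: [0.4, 0.2, 0.1]
grip_width: 0.0509
t 3.75 p [0.5567 0.0796 0.0162] yaw 93.7 w 0.0509
[-0.0021, -0.0001, -0.0016] [0.0026, -0.0062, 0.0088] rows>=0.0,0.1
```

```bash
python3 -m jog '[0,0,0,0.0026,-0.004,0.006,0.3,0,0,0,0.0026,-0.004,0.006,0.2,0,0,0,0.0026,-0.004,0.006,0.2,0,0,0,0.0026,-0.004,0.006,0.2,0,0,0,0.0026,-0.004,0.006,0.2]' 60; python3 -c "
from h import *
print(r.get_obs()['contact_force'])
plan((.5554,.080,.16,94.0))"
```

```text
clock: 4.25
tcp_pos: [0.5571, 0.08, 0.0167]
orientation: [-2.147, -2.29, 0.005]
contact_force: [-1.3, -1.8, 7.9]
grip_width: 0.031
[-1.27865986 -1.80120996  7.89135388]
t 4.25 p [0.5571 0.08   0.0167] yaw 93.69 w 0.031
[-0.0013, 0.0, -0.0017] [0.0002, -0.0113, -0.7162] rows>=2.9,0.0
```

```bash
python3 -m jog '[0,0,0,0,0,-0.2,0.2,0,0,0,0,0,-0.45,0.2,0,0,-0.015,-0.3,0,-0.7,0.2,0,0,-0.015,-0.55,0,-0.7,0.2,0,0,-0.015,-0.8,0,-0.7,0.2,0,0,-0.015,-1,0,-0.7,0.2,0,0,-0.015,-1,0,-0.7,0.2]' 60; python3 -c "
from h import *
plan((.6051,-.2811,.12,96.7))"
```

```text
clock: 4.95
tcp_pos: [0.57, -0.1275, 0.1574]
orientation: [2.104, 2.332, -0.009]
contact_force: [-0.7, -0.1, -1.5]
grip_width: 0.031
t 4.95 p [ 0.57   -0.1275  0.1574] yaw 95.87 w 0.031
[-0.0012, 0.0012, -0.0046] [-0.7814, 0.0964, 0.1896] rows>=3.2,0.1
```

```bash
python3 -m jog '[0,0,-0.005,-0.25,0.03,0,0.2,0,0,-0.005,-0.5,0.06,0.05,0.2,0,0,-0.005,-0.7,0.09,0.15,0.2,0,0,-0.005,-0.78,0.096,0.19,0.2,0,0,-0.005,-0.78,0.096,0.19,0.2,0,0,-0.005,-0.78,0.096,0.19,0.2]' 60; python3 -c "
from h import *
plan((.6051,-.2811,.06,96.7),(.6051,-.2811,.0475,96.7))
im=r.grab_frame('wrist')[:,:,::-1];cv2.imwrite('pics/w3.png',im)"
```

```text
clock: 5.55
tcp_pos: [0.605, -0.2793, 0.1199]
orientation: [-2.085, -2.349, 0.007]
contact_force: [0.3, 0.6, -0.7]
grip_width: 0.0311
t 5.55 p [ 0.605  -0.2793  0.1199] yaw 96.81 w 0.0311
[-0.0013, 0.0007, 0.0006] [-0.0081, 0.0006, 0.2993] rows>=1.2,0.0 
[-0.0013, 0.0007, 0.0006] [-0.008, 0.0009, 0.3618] rows>=0.2,0.0
```

View pics/w3.png

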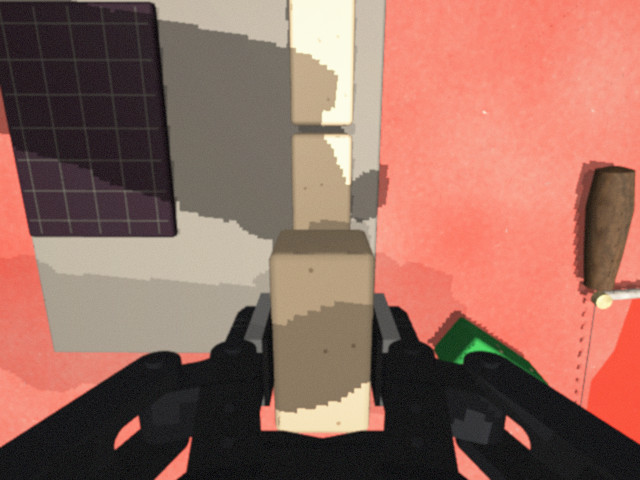

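Run:
```python
from h import *
o=r.get_obs(); C=cam("wrist",o); tz=o["tcp_pos"][2]; R0=R.from_rotvec(o["orientation"]).as_matrix()
for uv,z in (((273,255),tz-.0052+.032),((373,254),tz-.0052+.032),((286,231),tz-.0052),((361,231),tz-.0052)):
    print(((px2w(C,uv,z)-o["tcp_pos"])@R0*1e3).round(1))
a=px2w(C,[(291,128),(352,131),(293,60),(354,60)],.042);print(a.round(4))
```

```text
[[ 32.2 -13.8 -26.8]]
[[ 32.5  15.5 -26.9]]
[[ 31.1 -12.7   5.2]]
[[31.2 14.9  5.1]]
[[ 0.5819 -0.2139  0.042 ]
 [ 0.6133 -0.2116  0.042 ]
 [ 0.5797 -0.1816  0.042 ]
 [ 0.6095 -0.178   0.042 ]]
```

```bash
python3 -m jog '[0,0,0,-0.008,-0.004,0.2,0.2,0,0,0,-0.008,-0.004,0.3,0.2,0,0,0,-0.008,-0.004,0.335,0.2,0,0,0,-0.008,-0.004,0.335,0.2,0,0,0,-0.008,-0.004,0.335,0.2]' 60; python3 -c "
from h import *
plan((.6041,-.2812,.0472,96.7))"
```

```text
clock: 6.1
tcp_pos: [0.606, -0.2794, 0.0551]
orientation: [2.081, 2.351, -0.004]
contact_force: [0.1, -0.4, -0.4]
grip_width: 0.0313
t 6.1 p [ 0.606  -0.2794  0.0551] yaw 96.99 w 0.0313
[-0.0003, 0.001, 0.0016] [-0.0078, -0.0105, 0.0396] rows>=0.2,0.0
```

```bash
python3 -m jog '[0,0,0,-0.008,-0.01,0.015,0.2,0,0,0,-0.008,-0.01,0.03,0.2,0,0,0,-0.008,-0.01,0.04,0.2,0,0,0,-0.008,-0.01,0.04,0.2]' 60; python3 -c "
from h import *
plan((.6041,-.2812,.0472,96.7))"
```

```text
clock: 6.5
tcp_pos: [0.6044, -0.2815, 0.0474]
orientation: [2.081, 2.351, -0.004]
contact_force: [0.1, -0.2, 0.6]
grip_width: 0.0311
t 6.5 p [ 0.6044 -0.2815  0.0474] yaw 96.97 w 0.0311
[-0.0002, 0.0011, 0.0015] [0.0018, -0.0011, 0.0009] rows>=0.0,0.0
```

```bash
python3 -m jog '[0,0,0.0015,0,-0.001,0.005,0.2,0,0,0.0015,0,-0.001,0.006,0.2,0,0,0.0015,0,-0.001,0.006,0.45,0,0,0.0015,0,-0.001,0.004,0.6,0,0,0.0015,0,-0.001,0.0,0.6,0,0,0.0015,0,-0.001,-0.0,0.6,0,0,0.0015,0,-0.001,-0.15,0.6,0,0,0.0015,0,-0.001,-0.4,0.6,0,0,0,0.3,0,-0.6,0.6,0,0,0,0.6,0,-0.6,0.6,0,0,0,0.6,0,-0.6,0.6,0,0,0,0.6,0,-0.6,0.6]' 60; python3 -c "
from h import *
o=r.get_obs(); im=r.grab_frame('wrist')[:,:,::-1];cv2.imwrite('pics/w4.png',im);np.save('o4.npy',o,allow_pickle=True)
crop(im,260,60,420,260,'pics/w4c.png')
plan((.5184,.1576,.16,102.3))"
```

```text
clock: 7.7
tcp_pos: [0.5904, -0.1556, 0.1685]
orientation: [2.071, 2.359, 0.0]
contact_force: [0.2, 1.0, 0.3]
grip_width: 0.0513
t 7.75 p [ 0.5902 -0.1592  0.1678] yaw 97.24 w 0.0514
[0.0002, 0.0011, -0.0281] [1.6167, -0.1566, 0.0335] rows>=6.5,0.6 OUT
```

View pics/w4.png

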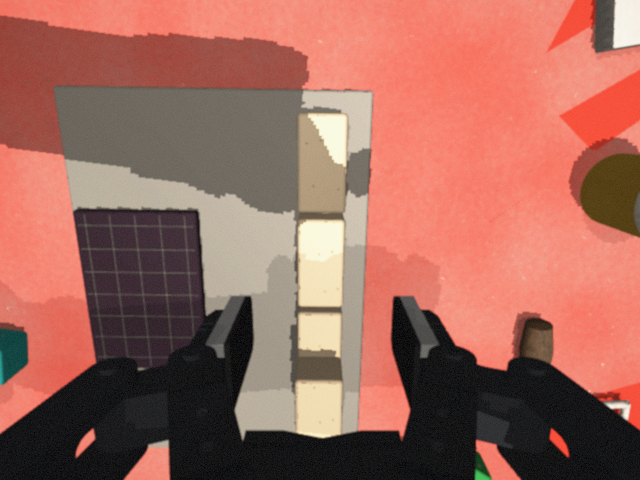

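```bash
python3 -c "
from h import *
plan((.48,.02,.16,83),(.457,.058,.12,81.4))"
```

```text
t 7.75 p [ 0.5902 -0.1592  0.1678] yaw 97.24 w 0.0514
[0.0003, 0.001, 0.0791] [0.9583, -0.4337, 0.0355] rows>=4.2,1.7 
[0.0003, 0.001, 0.088] [1.162, -0.524, 0.2348] rows>=1.2,0.2 OUT
```

```bash
python3 -m jog '[0,0,0.04,0.25,-0.11,0.035,0.6,0,0,0.08,0.5,-0.22,0.035,0.6,0,0,0.088,0.75,-0.34,0.035,0.6,0,0,0.088,0.95,-0.43,0.035,0.6,0,0,0.088,0.96,-0.43,0.035,0.6,0,0,0.088,0.96,-0.43,0.035,0.6]'; python3 -c "
from h import *
o=r.get_obs(); im=r.grab_frame('wrist')[:,:,::-1];cv2.imwrite('pics/w5.png',im);np.save('o5.npy',o,allow_pickle=True)
plan((.457,.058,.12,81.4),(.457,.058,.0175,81.4))"
```

```text
clock: 8.35
tcp_pos: [0.4803, 0.0213, 0.1602]
orientation: [2.377, 2.05, -0.002]
contact_force: [-0.0, -0.9, 0.7]
grip_width: 0.0513
t 8.4 p [0.4812 0.0195 0.1601] yaw 81.39 w 0.0509
[0.0006, 0.0011, -0.0001] [0.1729, -0.1491, 0.1998] rows>=1.2,0.0 
[0.0006, 0.0011, -0.0001] [0.1748, -0.1501, 0.7123] rows>=2.0,0.0
```

View pics/w5.png

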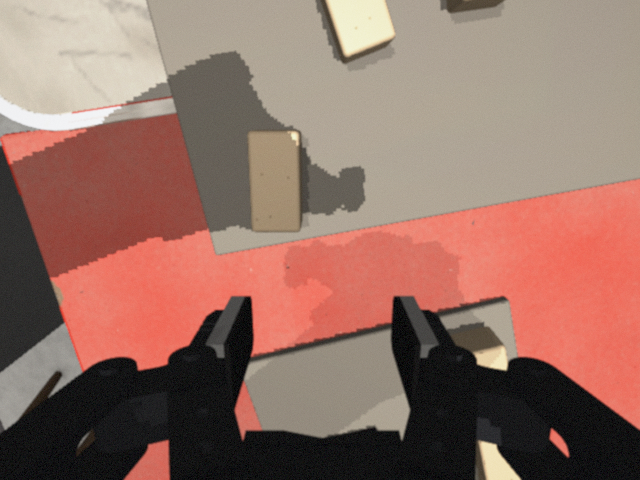

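Run:
```python
from h import *
o=np.load("o5.npy",allow_pickle=True).item(); C=cam("wrist",o)
print(brick(C,[(249,131),(299.5,131),(299.5,232),(251,231)]))
```

```text
(array([0.4566, 0.0582]), 'long 62.8 wide 30.9', 'yaw', np.float64(80.3), np.float64(80.9))
```

```bash
python3 -m jog '[0,0,0.004,0.17,-0.153,0.1,0.6,0,0,0.004,0.174,-0.153,0.3,0.6,0,0,0.004,0.174,-0.153,0.5,0.6,0,0,0.004,0.174,-0.153,0.65,0.6,0,0,0.004,0.174,-0.153,0.71,0.6,0,0,0.004,0.174,-0.153,0.71,0.6,0,0,0.004,0.174,-0.153,0.71,0.6]'; python3 -c "
from h import *
plan((.4562,.058,.0178,80.7))"
```

```text
clock: 9.1
tcp_pos: [0.4577, 0.0573, 0.0186]
orientation: [2.393, 2.029, -0.001]
contact_force: [-0.5, 0.0, 0.0]
grip_width: 0.0511
t 9.1 p [0.4577 0.0573 0.0186] yaw 80.58 w 0.0511
[0.001, 0.0011, -0.0007] [0.0025, -0.008, 0.004] rows>=0.0,0.0
```

```bash
python3 -m jog '[0,0,0,0.0025,-0.005,0.004,0.3,0,0,0,0.0025,-0.005,0.004,0.2,0,0,0,0.0025,-0.005,0.004,0.2,0,0,0,0.0025,-0.005,0.004,0.2]' 60; python3 -c "
from h import *
print(r.get_obs()['contact_force'])
plan((.5,-.02,.16,87),(.5961,-.2137,.16,96.7))"
```

```text
clock: 9.5
tcp_pos: [0.4584, 0.0578, 0.0193]
orientation: [2.392, 2.026, 0.003]
contact_force: [0.6, -1.1, 7.5]
grip_width: 0.0311
[ 0.56939045 -1.09408315  7.52618753]
t 9.5 p [0.4584 0.0578 0.0193] yaw 80.55 w 0.0311
[0.002, 0.0011, -0.0358] [-0.3518, 0.2739, -0.7005] rows>=3.3,0.8 
[0.0019, 0.0012, -0.0897] [-1.2283, 0.9069, -0.6937] rows>=4.3,1.1 OUT
```

```bash
python3 -m jog '[0,0,0,0,0,-0.2,0.2,0,0,0,0,0,-0.45,0.2,0,0,-0.03,-0.15,0.11,-0.7,0.2,0,0,-0.05,-0.35,0.27,-0.7,0.2,0,0,-0.07,-0.6,0.44,-0.7,0.2,0,0,-0.09,-0.8,0.6,-0.7,0.2,0,0,-0.09,-1,0.75,-0.7,0.2,0,0,-0.09,-1,0.75,-0.7,0.2]' 60; python3 -c "
from h import *
plan((.5961,-.2137,.12,96.7))"
```

```text
clock: 10.3
tcp_pos: [0.5738, -0.1698, 0.1617]
orientation: [2.087, 2.334, 0.001]
contact_force: [-0.3, -0.7, -0.8]
grip_width: 0.031
t 10.3 p [ 0.5738 -0.1698  0.1617] yaw 96.39 w 0.031
[0.0023, 0.0024, -0.0017] [-0.2289, 0.0847, 0.2109] rows>=1.3,0.1
```

```bash
python3 -m jog '[0.002,0.002,-0.002,-0.15,0.06,0.08,0.2,0.002,0.002,-0.002,-0.229,0.085,0.2,0.2,0.002,0.002,-0.002,-0.229,0.085,0.3,0.2,0.002,0.002,-0.002,-0.229,0.085,0.45,0.2,0.002,0.002,-0.002,-0.229,0.085,0.49,0.2,0.002,0.002,-0.002,-0.229,0.085,0.49,0.2,0.002,0.002,-0.002,-0.229,0.085,0.49,0.2]' 60; python3 -c "
from h import *
plan((.5961,-.2137,.0498,96.7))
o=r.get_obs(); im=r.grab_frame('wrist')[:,:,::-1];cv2.imwrite('pics/w6.png',im);np.save('o6.npy',o,allow_pickle=True)
"
```

```text
clock: 11.0
tcp_pos: [0.5974, -0.2141, 0.0657]
orientation: [2.084, 2.346, 0.001]
contact_force: [0.9, -0.6, -0.7]
grip_width: 0.0309
t 11.0 p [ 0.5974 -0.2141  0.0657] yaw 96.76 w 0.0309
[0.0008, 0.0006, 0.0004] [0.0028, -0.0065, 0.0795] rows>=0.3,0.0
```

View pics/w6.png

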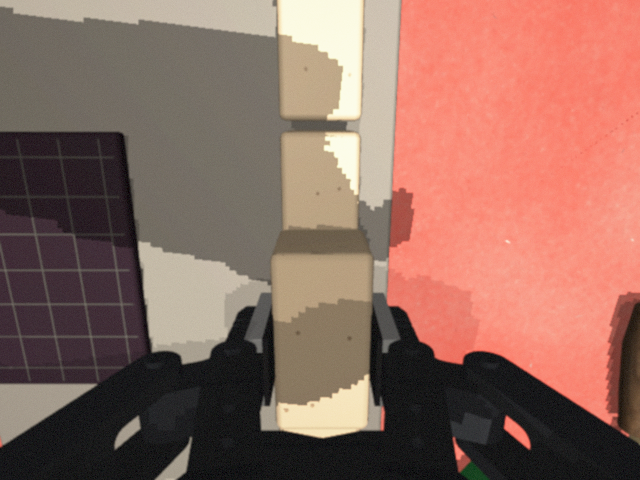

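```bash
python3 -m jog '[0,0,0,0.002,-0.0065,0.04,0.2,0,0,0,0.002,-0.0065,0.07,0.2,0,0,0,0.002,-0.0065,0.08,0.2,0,0,0,0.002,-0.0065,0.08,0.2]' 60; python3 -c "
from h import *
plan((.5961,-.2137,.0498,96.7))"
```

```text
clock: 11.45
tcp_pos: [0.5964, -0.2138, 0.05]
orientation: [2.084, 2.346, 0.001]
contact_force: [0.2, -1.3, 0.5]
grip_width: 0.0311
t 11.45 p [ 0.5964 -0.2138  0.05  ] yaw 96.77 w 0.0311
[0.001, 0.0007, 0.0004] [0.0008, -0.0012, 0.0009] rows>=0.0,0.0
```

```bash
python3 -m jog '[0,0,0,0,-0.001,0.005,0.2,0,0,0,0,-0.001,0.006,0.2,0,0,0,0,-0.001,0.006,0.45,0,0,0,0,-0.001,0.004,0.6,0,0,0,0,-0.001,0.0,0.6,0,0,0,0,-0.001,0,0.6,0,0,0,0,-0.001,-0.15,0.6,0,0,0,0,-0.001,-0.4,0.6,0,0,0,0.25,0,-0.6,0.6,0,0,0,0.4,0,-0.6,0.6,0,0,0,0.4,0,-0.6,0.6]' 60; python3 -c "
from h import *
o=r.get_obs(); im=r.grab_frame('wrist')[:,:,::-1];cv2.imwrite('pics/w7.png',im);np.save('o7.npy',o,allow_pickle=True)
plan((.53,.06,.16,102.3))"
```

```text
clock: 12.55
tcp_pos: [0.5878, -0.1266, 0.1726]
orientation: [2.072, 2.354, 0.009]
contact_force: [0.3, -0.3, 0.2]
grip_width: 0.0514
t 12.6 p [ 0.5872 -0.1304  0.1713] yaw 97.11 w 0.0509
[0.0017, 0.0007, -0.0288] [0.98, -0.1662, 0.0535] rows>=4.0,0.6
```

View pics/w7.png

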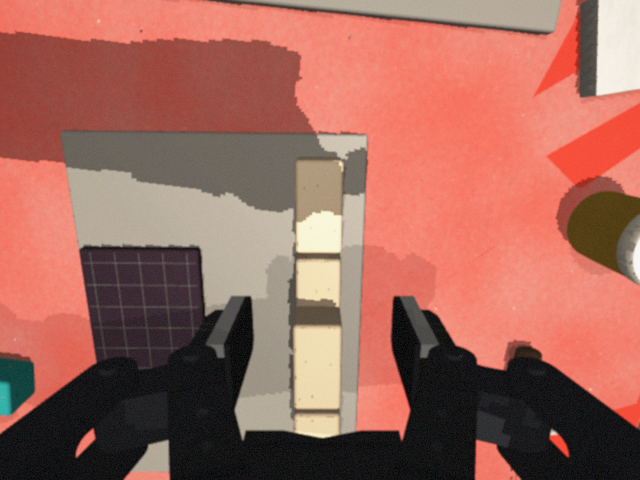

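Run:
```python
from h import *
im=cv2.imread("pics/w7.png"); print(crop(im,270,150,370,250,"pics/a.png"),crop(im,270,300,370,440,"pics/b.png"))
a=cv2.imread("pics/a.png");b=cv2.imread("pics/b.png");print(a.shape,b.shape)
a=cv2.resize(im[150:270,270:370],(400,480),interpolation=cv2.INTER_CUBIC);b=cv2.resize(im[310:430,270:370],(400,480),interpolation=cv2.INTER_CUBIC)
cv2.imwrite("pics/w7q.png",np.hstack([a,b]))
```

```text
6.0 4.285714285714286
(600, 600, 3) (600, 429, 3)
```

View pics/w7q.png

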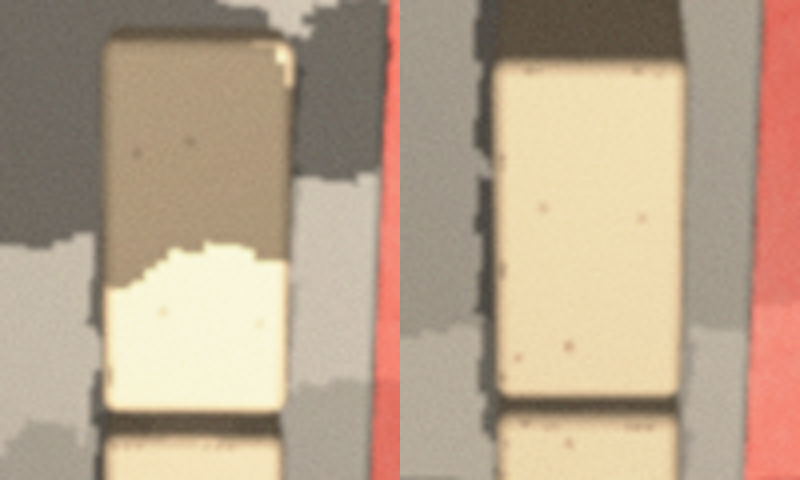

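Run:
```python
from h import *
o=np.load("o7.npy",allow_pickle=True).item(); C=cam("wrist",o)
A=np.array([(104,40),(292,40),(285,411),(104,411)])/4+[270,150]
B=np.array([(94,61),(285,61),(280,397),(98,397)])/4+[270,310]
a=brick(C,A,.042);b=brick(C,B,.074);print(a,b)
w=np.radians(6.73);ex=np.array([np.cos(w),np.sin(w)]);ey=np.array([-ex[1],ex[0]])
for p in(a[0],b[0]): d=p-[.5961,-.2137]; print("hearth frame",(d@ex*1e3).round(1),(d@ey*1e3).round(1))
# gap 2nd-course, edge to next
```

```text
(array([ 0.5855, -0.1122]), 'long 63.2 wide 30.9', 'yaw', np.float64(96.6), np.float64(97.2)) (array([ 0.5971, -0.2136]), 'long 63.5 wide 30.9', 'yaw', np.float64(97.0), np.float64(97.0))
hearth frame 1.4 102.0
hearth frame 1.0 -0.0
```

```bash
python3 -m jog '[0,0,-0.01,0.25,-0.04,0.05,0.6,0,0,-0.02,0.5,-0.08,0.05,0.6,0,0,-0.029,0.75,-0.12,0.05,0.6,0,0,-0.029,0.98,-0.17,0.05,0.6,0,0,-0.029,0.98,-0.17,0.05,0.6,0,0,-0.029,0.98,-0.17,0.05,0.6]'; python3 -c "
from h import *
o=r.get_obs(); im=r.grab_frame('wrist')[:,:,::-1];cv2.imwrite('pics/w8.png',im);np.save('o8.npy',o,allow_pickle=True)
plan((.518,.1574,.16,102.3),(.518,.1574,.0185,102.3))"
```

```text
clock: 13.2
tcp_pos: [0.529, 0.0603, 0.1603]
orientation: [1.964, 2.446, 0.003]
contact_force: [-0.2, -0.6, -0.4]
grip_width: 0.0515
t 13.25 p [0.5295 0.0586 0.1602] yaw 102.29 w 0.051
[0.0014, 0.001, -0.0001] [0.4951, 0.0491, -0.0003] rows>=2.0,0.0 
[0.0014, 0.001, -0.0001] [0.4973, 0.046, 0.7072] rows>=2.8,0.0
```

View pics/w8.png

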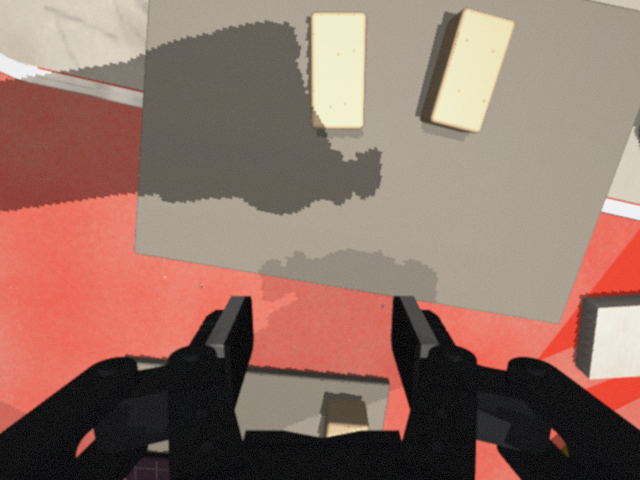

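Run:
```python
from h import *
o=np.load("o8.npy",allow_pickle=True).item(); C=cam("wrist",o)
print(brick(C,[(311,12),(366,13),(364,128),(312.5,128)]),brick(C,[(465,9),(514,22),(480,132),(431,121)]))
```

```text
(array([0.5183, 0.1578]), 'long 62.6 wide 31.0', 'yaw', np.float64(103.0), np.float64(102.0)) (array([0.5946, 0.1743]), 'long 61.9 wide 30.0', 'yaw', np.float64(89.6), np.float64(90.0))
```

```bash
python3 -m jog '[0.001,0.001,0,0.25,0.025,0.1,0.6,0.001,0.001,0,0.48,0.045,0.25,0.6,0.001,0.001,0,0.498,0.045,0.45,0.6,0.001,0.001,0,0.498,0.045,0.62,0.6,0.001,0.001,0,0.498,0.045,0.705,0.6,0.001,0.001,0,0.498,0.045,0.705,0.6,0.001,0.001,0,0.498,0.045,0.705,0.6]'; python3 -c "
from h import *
plan((.518,.1576,.0185,102.4))"
```

```text
clock: 13.95
tcp_pos: [0.5187, 0.1558, 0.0188]
orientation: [1.974, 2.443, 0.0]
contact_force: [0.1, -0.7, -0.1]
grip_width: 0.0513
t 13.95 p [0.5187 0.1558 0.0188] yaw 102.13 w 0.0513
[0.0003, 0.0002, -0.0015] [0.0094, -0.0015, 0.0017] rows>=0.0,0.0
```

```bash
python3 -m jog '[0,0,0,0.008,-0.0015,0.002,0.35,0,0,0,0.008,-0.0015,0.002,0.2,0,0,0,0.008,-0.0015,0.002,0.2,0,0,0,0.008,-0.0015,0.002,0.2]' 60; python3 -c "
from h import *
print(r.get_obs()['contact_force'])
plan((.5882,-.1462,.16,96.7))"
```

```text
clock: 14.35
tcp_pos: [0.5195, 0.1572, 0.0199]
orientation: [1.973, 2.441, 0.003]
contact_force: [0.3, -2.3, 7.4]
grip_width: 0.0313
[ 0.28015459 -2.2766773   7.35617522]
t 14.35 p [0.5195 0.1572 0.0199] yaw 102.09 w 0.0313
[0.0012, 0.0003, 0.0299] [-1.5562, 0.0208, -0.6988] rows>=6.8,0.6 OUT
```

```bash
python3 -m jog '[0,0,0,0,0,-0.2,0.2,0,0,0,0,0,-0.45,0.2,0,0,0.01,-0.2,0,-0.7,0.2,0,0,0.02,-0.4,0.01,-0.7,0.2,0,0,0.03,-0.62,0.01,-0.7,0.2,0,0,0.03,-0.84,0.015,-0.7,0.2,0,0,0.03,-1,0.02,-0.7,0.2,0,0,0.03,-1,0.02,-0.7,0.2]' 60; python3 -c "
from h import *
plan((.5881,-.1462,.16,96.7),(.5881,-.1462,.066,96.7))"
```

```text
clock: 15.15
tcp_pos: [0.5652, -0.0442, 0.1601]
orientation: [2.095, 2.334, 0.0]
contact_force: [-0.1, -1.3, -0.9]
grip_width: 0.0309
t 15.15 p [ 0.5652 -0.0442  0.1601] yaw 96.18 w 0.0309
[0.0012, 0.0012, -0.0029] [-0.5193, 0.0588, 0.0025] rows>=2.1,0.1 
[0.0012, 0.0012, -0.0029] [-0.5175, 0.0571, 0.4725] rows>=1.9,0.0
```

```bash
python3 -m jog '[0.001,0.001,-0.003,-0.25,0.03,0,0.2,0.001,0.001,-0.003,-0.48,0.055,0.1,0.2,0.001,0.001,-0.003,-0.518,0.057,0.25,0.2,0.001,0.001,-0.003,-0.518,0.057,0.42,0.2,0.001,0.001,-0.003,-0.518,0.057,0.47,0.2,0.001,0.001,-0.003,-0.518,0.057,0.47,0.2,0.001,0.001,-0.003,-0.518,0.057,0.47,0.2]' 60; python3 -c "
from h import *
plan((.5881,-.1462,.0504,96.7))"
```

```text
clock: 15.85
tcp_pos: [0.5891, -0.1451, 0.0679]
orientation: [2.084, 2.348, 0.002]
contact_force: [0.0, -0.1, -0.8]
grip_width: 0.031
t 15.85 p [ 0.5891 -0.1451  0.0679] yaw 96.82 w 0.031
[0.0007, 0.0002, 0.0006] [-0.0049, -0.0057, 0.0876] rows>=0.4,0.0
```

```bash
python3 -m jog '[0,0,0,-0.003,-0.006,0.04,0.2,0,0,0,-0.004,-0.006,0.07,0.2,0,0,0,-0.004,-0.006,0.087,0.2,0,0,0,-0.004,-0.006,0.087,0.2]' 60; python3 -c "
from h import *
plan((.5881,-.1462,.0504,96.7))"
```

```text
clock: 16.25
tcp_pos: [0.5882, -0.146, 0.0505]
orientation: [2.084, 2.348, 0.002]
contact_force: [-0.3, 0.4, -0.1]
grip_width: 0.0307
t 16.25 p [ 0.5882 -0.146   0.0505] yaw 96.82 w 0.0307
[0.0008, 0.0002, 0.0007] [-0.001, -0.0005, 0.0007] rows>=0.0,0.0
```

```bash
python3 -m jog '[0,0,0,-0.001,0,0.005,0.2,0,0,0,-0.001,0,0.006,0.2,0,0,0,-0.001,0,0.006,0.45,0,0,0,-0.001,0,0.004,0.6,0,0,0,0,0,0.0,0.6,0,0,0,0,0,0,0.6,0,0,0,0,0,-0.15,0.6,0,0,0,0,0,-0.4,0.6,0,0,0,0.25,0,-0.6,0.6,0,0,0,0.4,0,-0.6,0.6,0,0,0,0.4,0,-0.6,0.6]' 60; python3 -c "
from h import *
o=r.get_obs(); im=r.grab_frame('wrist')[:,:,::-1];cv2.imwrite('pics/w9.png',im);np.save('o9.npy',o,allow_pickle=True)
a=cv2.resize(im[190:310,270:370],(400,480),interpolation=cv2.INTER_CUBIC);b=cv2.resize(im[310:430,270:370],(400,480),interpolation=cv2.INTER_CUBIC)
cv2.imwrite('pics/w9q.png',np.hstack([a,b]))
plan((.595,.05,.16,90))"
```

```text
clock: 17.35
tcp_pos: [0.5792, -0.0591, 0.1733]
orientation: [2.073, 2.356, 0.01]
contact_force: [0.9, 1.2, -0.2]
grip_width: 0.0513
t 17.4 p [ 0.5788 -0.0627  0.1719] yaw 97.16 w 0.0515
[0.0016, -0.0, 0.0398] [0.5491, 0.1504, 0.0604] rows>=2.3,0.8
```

View pics/w9.png

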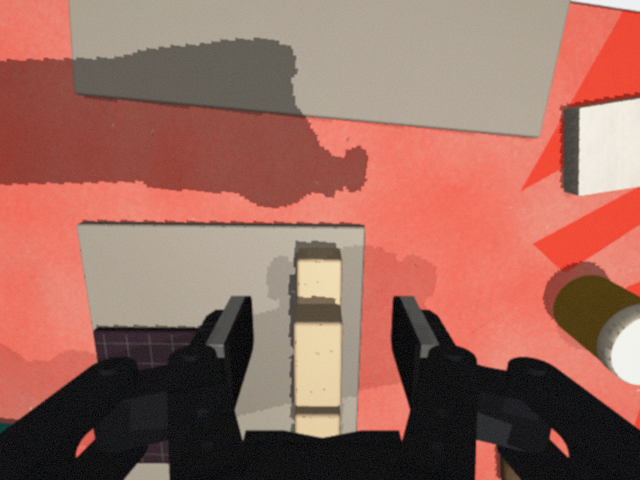

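View pics/w9q.png

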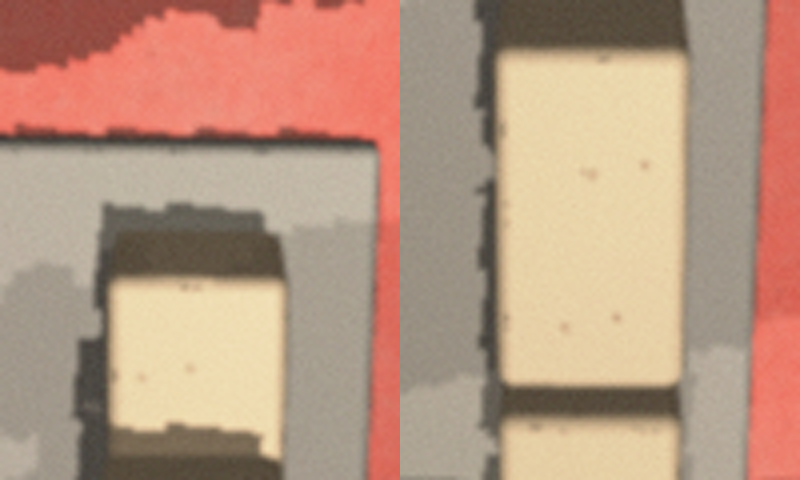

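```bash
cat >> h.py <<'E'
def hf(p):
    w=np.radians(6.73);ex=np.array([np.cos(w),np.sin(w)]);ey=np.array([-ex[1],ex[0]]); d=np.asarray(p)-[.5961,-.2137]; return (d@ex*1e3).round(1),(d@ey*1e3).round(1)
E
python3 - <<'E'
from h import *
o=np.load("o9.npy",allow_pickle=True).item(); C=cam("wrist",o)
B=np.array([(98,49),(287,49),(282,386),(101,386)])/4+[270,310]
b=brick(C,B,.074);print(b,hf(b[0]))
n=px2w(C,[np.array((102,415))/4+[270,310],np.array((278,415))/4+[270,310]],.074);print([hf(x[:2]) for x in n])
e=px2w(C,[np.array((109,278))/4+[270,190],np.array((284,278))/4+[270,190]],.042);print([hf(x[:2]) for x in e])
E
```

```text
(array([ 0.5888, -0.1439]), 'long 63.5 wide 30.7', 'yaw', np.float64(97.0), np.float64(97.1)) (np.float64(0.9), np.float64(70.2))
[(np.float64(-14.3), np.float64(32.5)), (np.float64(16.0), np.float64(32.6))]
[(np.float64(-14.1), np.float64(133.6)), (np.float64(16.4), np.float64(133.9))]
```

```bash
python3 -c "
from h import *
plan((.58,-.2,.27,96.7))"; python3 -m jog '[0.001,0,0.003,-0.3,0,-0.25,0.6,0.001,0,0.003,-0.6,0.08,-0.48,0.6,0.001,0,0.003,-0.68,0.08,-0.48,0.6,0.001,0,0.003,-0.68,0.08,-0.48,0.6,0.001,0,0.003,-0.68,0.08,-0.48,0.6,0.001,0,0.003,-0.68,0.08,-0.48,0.6]'; python3 -c "
from h import *
o=r.get_obs(); im=r.grab_frame('wrist')[:,:,::-1];cv2.imwrite('pics/w10.png',im);np.save('o10.npy',o,allow_pickle=True)
plan((.58,-.2,.27,96.7))"
```

```text
t 17.4 p [ 0.5788 -0.0627  0.1719] yaw 97.16 w 0.0515
[0.0016, 0.0001, 0.0026] [-0.6819, -0.0771, -0.4906] rows>=3.4,0.1 
clock: 18.0
tcp_pos: [0.6103, -0.195, 0.2665]
orientation: [-2.089, -2.345, -0.001]
contact_force: [0.3, 1.1, -0.4]
grip_width: 0.0513
t 18.05 p [ 0.6102 -0.194   0.2664] yaw 96.72 w 0.051
[-0.0002, -0.0006, 0.0001] [-0.0121, -0.1536, -0.0178] rows>=0.6,0.0
```

View pics/w10.png

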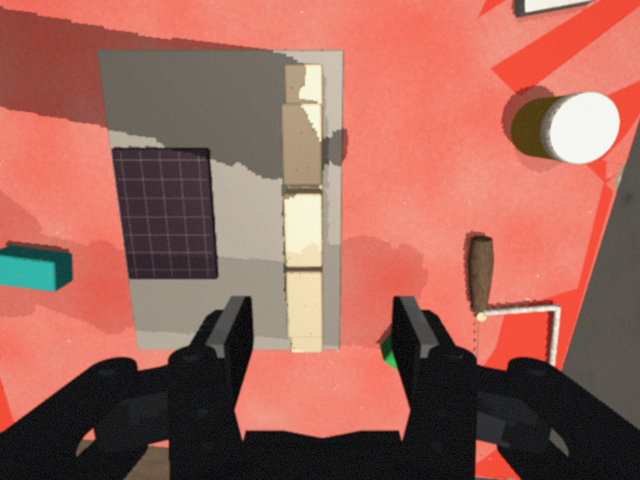

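```bash
python3 -c "
from h import *
im=cv2.imread('pics/w10.png')
p=[cv2.resize(im[y:y+75,265:345],(400,375),interpolation=cv2.INTER_CUBIC) for y in (55,150,215,290)]
cv2.imwrite('pics/w10q.png',np.vstack([np.hstack(p[:2]),np.hstack(p[2:])])[:750])
"
```

```text
(no output)
```

View pics/w10q.png

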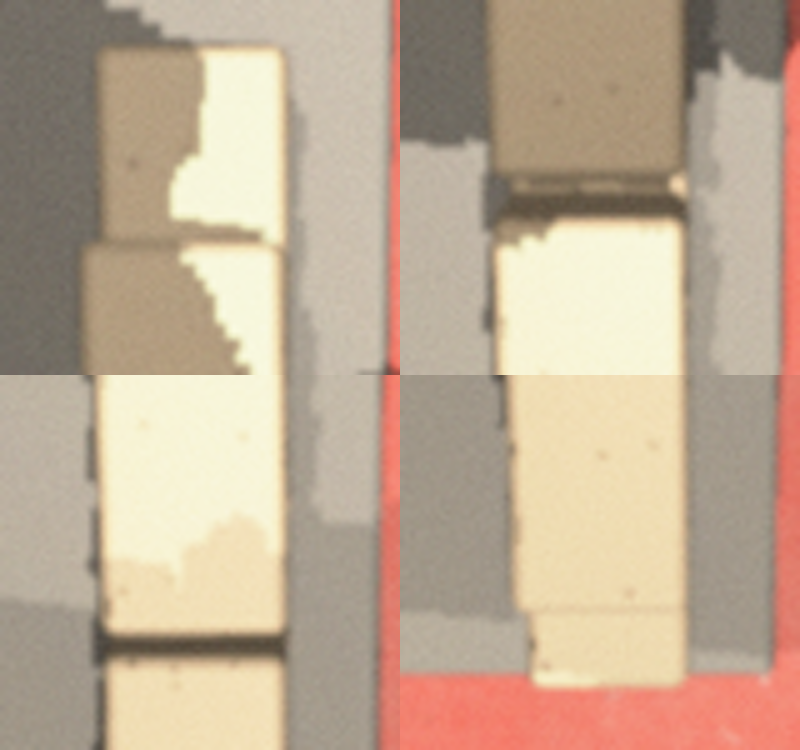

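Run:
```python
from h import *
o=np.load("o10.npy",allow_pickle=True).item(); C=cam("wrist",o)
for n,uv,z in (("fc+ 134",(303,64.2),.042),("a+ 100",(302,103.4),.074),("a- 36",(302.4,184.6),.074),("m+ 32",(303,193.4),.074),("m- -32",(304,266.6),.074),("b+ -36",(304,271.4),.074),("b- -100",(305,336.6),.074),("fc- -134",(306,352.2),.042)):
    print(n,hf(px2w(C,uv,z)[0,:2]))
for uv,z in (((285,64),.042),((321.8,64),.042),((281.6,103.4),.074),((322,103.4),.074),((283,184.6),.074),((321.8,184.6),.074),((284.4,194),.074),((321.8,194),.074),((285.6,265),.074),((321.8,265),.074),((286,272),.074),((322,272),.074),((288.4,335),.074),((322,335),.074),((291.6,350),.042),((322,350),.042)):
    print(hf(px2w(C,uv,z)[0,:2])[0],end=" ")
```

```text
fc+ 134 (np.float64(1.4), np.float64(133.1))
a+ 100 (np.float64(1.6), np.float64(101.0))
a- 36 (np.float64(1.0), np.float64(38.6))
m+ 32 (np.float64(1.3), np.float64(31.4))
m- -32 (np.float64(1.3), np.float64(-31.7))
b+ -36 (np.float64(1.2), np.float64(-36.0))
b- -100 (np.float64(1.3), np.float64(-98.3))
fc- -134 (np.float64(0.6), np.float64(-133.2))
-13.4 16.8 -14.1 16.9 -14.7 16.7 -13.8 16.7 -14.4 16.5 -14.2 16.7 -13.6 16.6 -13.7 16.5
```

```bash
python3 -c "
from h import *
plan((.5881,-.1462,.13,96.7),(.5881,-.1462,.0505,96.7))"
```

```text
t 18.05 p [ 0.6102 -0.194   0.2664] yaw 96.72 w 0.051
[-0.0002, -0.0006, 0.0001] [0.2491, -0.0816, 0.6826] rows>=2.9,0.0 
[-0.0002, -0.0006, 0.0001] [0.2484, -0.0814, 1.0801] rows>=1.6,0.0 OUT
```

```bash
python3 -m jog '[0,0,0,0.15,-0.05,0.2,0.6,0,0,0,0.249,-0.082,0.4,0.6,0,0,0,0.249,-0.082,0.6,0.6,0,0,0,0.249,-0.082,0.7,0.6,0,0,0,0.249,-0.082,0.8,0.6,0,0,0,0.249,-0.082,0.8,0.6,0,0,0,0.249,-0.082,0.8,0.6]'; python3 -c "
from h import *
plan((.5881,-.1462,.0505,96.7))"
```

```text
clock: 18.75
tcp_pos: [0.5875, -0.1445, 0.1062]
orientation: [-2.083, -2.348, -0.001]
contact_force: [-0.1, 0.8, 0.6]
grip_width: 0.0509
t 18.75 p [ 0.5875 -0.1445  0.1062] yaw 96.85 w 0.0509
[-0.0006, -0.0009, 0.0008] [-0.0094, 0.0027, 0.2787] rows>=1.1,0.0
```

```bash
python3 -m jog '[0,0,0.001,-0.009,0.003,0.12,0.6,0,0,0.001,-0.009,0.003,0.22,0.6,0,0,0.001,-0.009,0.003,0.275,0.6,0,0,0.001,-0.009,0.003,0.275,0.6,0,0,0.001,-0.009,0.003,0.275,0.6]'; python3 -c "
from h import *
plan((.5881,-.1462,.0505,96.7))"
```

```text
clock: 19.25
tcp_pos: [0.5888, -0.1459, 0.0523]
orientation: [-2.087, -2.345, -0.002]
contact_force: [0.4, -0.1, -0.3]
grip_width: 0.0513
t 19.25 p [ 0.5888 -0.1459  0.0523] yaw 96.68 w 0.0513
[-0.0002, -0.0008, -0.0001] [-0.0011, -0.0038, 0.0088] rows>=0.0,0.0
```

```bash
python3 -m jog '[0,0,0,0,-0.002,0.003,0.35,0,0,0,0,-0.002,0.003,0.2,0,0,0,0,-0.002,0.003,0.2,0,0,0,0,-0.002,0.003,0.2]' 60;  python3 -m jog '[0,0,0,0,0,-0.01,0.2,0,0,0,-0.005,0,-0.01,0.2,0,0,0,-0.009,0,-0.01,0.2,0,0,0,-0.009,0,-0.01,0.2,0,0,0,-0.009,0,0,0.2,0,0,0,-0.009,0,0.002,0.2]' 60; python3 -c "
from h import *
print(r.get_obs()['contact_force'])
plan((.5881,-.1462,.0505,96.7))"
```

```text
clock: 19.65
tcp_pos: [0.5897, -0.146, 0.0533]
orientation: [-2.088, -2.347, -0.004]
contact_force: [-0.7, 0.8, 6.0]
grip_width: 0.0303
clock: 20.25
tcp_pos: [0.5899, -0.1479, 0.0532]
orientation: [-2.088, -2.347, -0.003]
contact_force: [-3.4, -0.7, 8.8]
grip_width: 0.0304
[-3.39491782 -0.6879004   8.77588411]
t 20.25 p [ 0.5899 -0.1479  0.0532] yaw 96.67 w 0.0304
[0.0005, -0.0005, -0.0001] [0.0095, -0.0078, 0.0137] rows>=0.1,0.0
```

```bash
python3 -m jog '[0,0,0,0,0,-0.012,0.2,0,0,0,0,-0.008,-0.015,0.2,0,0,0,0,-0.008,-0.015,0.2,0,0,0,0,-0.008,-0.015,0.2]' 60; python3 -c "
from h import *
print(r.get_obs()['contact_force'])
plan((.5881,-.1478,.0505,96.7))"
```

```text
clock: 20.65
tcp_pos: [0.5881, -0.1481, 0.0561]
orientation: [-2.088, -2.347, -0.003]
contact_force: [-0.3, -0.9, -0.7]
grip_width: 0.0309
[-0.30716327 -0.90892828 -0.74958887]
t 20.65 p [ 0.5881 -0.1481  0.0561] yaw 96.67 w 0.0309
[0.0005, -0.0005, -0.0001] [0.0014, 0.0001, 0.0278] rows>=0.1,0.0
```

```bash
python3 -m jog '[0,0,0,0.001,0,0.005,0.2,0,0,0,0.001,0,0.01,0.2,0,0,0,0.001,0,0.014,0.2,0,0,0,0.001,0,0.014,0.2]' 60; python3 -c "
from h import *
print(r.get_obs()['contact_force'])
plan((.5883,-.1478,.0505,96.7))"
```

```text
clock: 21.05
tcp_pos: [0.588, -0.1479, 0.0533]
orientation: [-2.088, -2.347, -0.003]
contact_force: [-1.3, 0.4, 0.6]
grip_width: 0.0309
[-1.26621124  0.41212753  0.55180405]
t 21.05 p [ 0.588  -0.1479  0.0533] yaw 96.67 w 0.0309
[0.0004, -0.0005, -0.0001] [0.0001, 0.0013, 0.0139] rows>=0.1,0.0
```

Touching down; release and look.

```bash
python3 -m jog '[0,0,0,0,0.001,0.004,0.2,0,0,0,0,0.001,0.004,0.2,0,0,0,0,0.001,0.004,0.45,0,0,0,0,0.001,0.002,0.6,0,0,0,0,0.001,0.0,0.6,0,0,0,0,0,0,0.6,0,0,0,0,0,-0.15,0.6,0,0,0,0,0,-0.4,0.6,0,0,0,0,0,-0.65,0.6,0,0,0,-0.3,0,-0.9,0.6,0,0,0,-0.3,0,-0.9,0.6,0,0,0,-0.3,0,-0.9,0.6]' 60; python3 -c "
from h import *
r.grab_frame('top')
o=r.get_obs(); im=r.grab_frame('wrist')[:,:,::-1];cv2.imwrite('pics/w11.png',im);np.save('o11.npy',o,allow_pickle=True)
print(o['tcp_pos'],r.get_obs()['tcp_pos'])
"
```

```text
clock: 22.25
tcp_pos: [0.5962, -0.2129, 0.2364]
orientation: [2.091, 2.336, 0.004]
contact_force: [0.2, -0.4, -0.4]
grip_width: 0.0508
[ 0.59526648 -0.20999566  0.23436632] [ 0.59463934 -0.20794357  0.2330666 ]
```

View pics/w11.png

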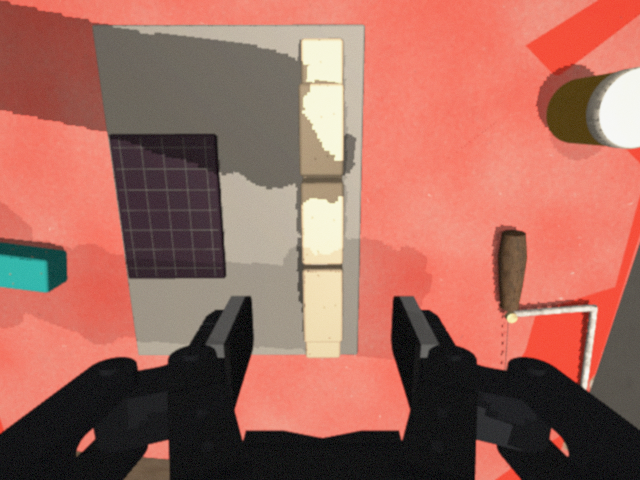

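```bash
python3 -c "
from h import *
im=cv2.imread('pics/w11.png')
p=[cv2.resize(im[y:y+75,285:365],(400,375),interpolation=cv2.INTER_CUBIC) for y in (30,140,215,290)]
cv2.imwrite('pics/w11q.png',np.vstack([np.hstack(p[:2]),np.hstack(p[2:])])[:750])
"
```

```text
(no output)
```

View pics/w11q.png

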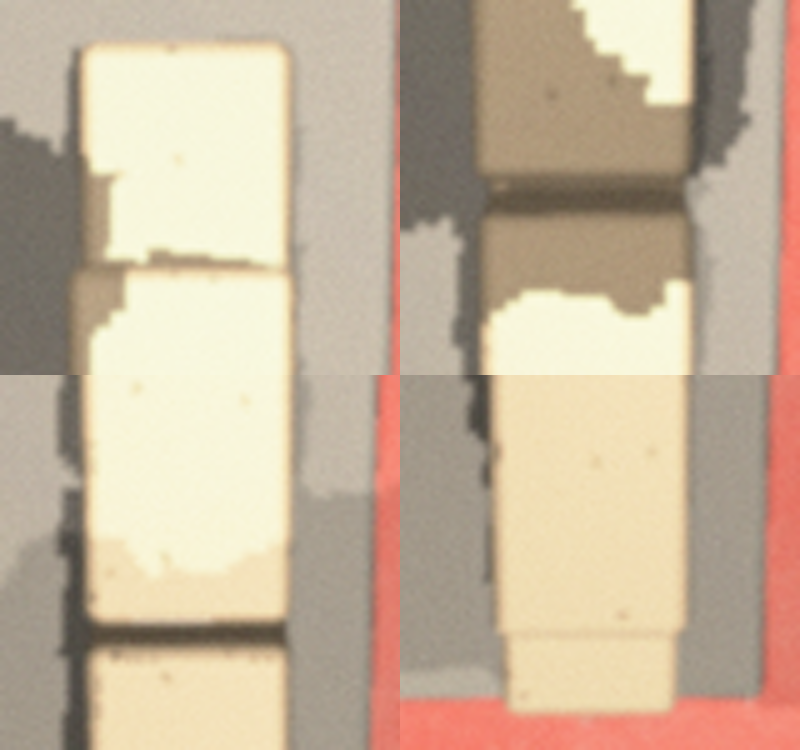

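Run:
```python
from h import *
o=np.load("o11.npy",allow_pickle=True).item(); C=cam("wrist",o)
for n,v,a,b,z in (("fc+ 134",39.2,301.2,343,.042),("a+ 100",84,299.4,343.2,.074),("a- 36",175,300.4,343.4,.074),("m+ 32",182.6,301.6,343.4,.074),("m- -32",264.4,302.6,342.8,.074),("b+ -36",269.6,302.8,342.6,.074),("b- -100",341.4,304.6,341.8,.074),("fc- -134",357.4,306.6,340.2,.042)):
    p=[hf(px2w(C,(u,v),z)[0,:2]) for u in (a,b)]; print(n,"y",round((p[0][1]+p[1][1])/2,1),"x mid",round((p[0][0]+p[1][0])/2,1))
```

```text
fc+ 134 y 132.6 x mid 1.4
a+ 100 y 98.8 x mid 0.6
a- 36 y 36.8 x mid 0.7
m+ 32 y 31.2 x mid 1.2
m- -32 y -32.0 x mid 1.1
b+ -36 y -36.2 x mid 1.0
b- -100 y -98.4 x mid 1.2
fc- -134 y -132.9 x mid 1.5
```

```bash
python3 -c "
from h import *
plan((.59,-.02,.19,90),(.594,.08,.16,90))"
```

```text
t 22.35 p [ 0.5946 -0.2079  0.2331] yaw 96.61 w 0.0514
[0.0004, -0.0006, 0.0367] [0.9358, 0.0849, 0.2171] rows>=3.9,0.8 
[0.0004, -0.0006, 0.0367] [1.4299, 0.1621, 0.3681] rows>=2.1,0.0 OUT
```

```bash
python3 -m jog '[0,0,0.02,0.25,0.02,0.05,0.6,0,0,0.037,0.5,0.04,0.1,0.6,0,0,0.037,0.75,0.06,0.2,0.6,0,0,0.037,1,0.085,0.3,0.6,0,0,0.037,1,0.085,0.3,0.6]'; python3 -m jog '[0,0,0,0.25,0.03,0.04,0.6,0,0,0,0.42,0.05,0.08,0.6,0,0,0,0.42,0.05,0.08,0.6,0,0,0,0.42,0.05,0.08,0.6,0,0,0,0.42,0.05,0.08,0.6,0,0,0,0.42,0.05,0.08,0.6]';python3 -c "
from h import *
o=r.get_obs(); im=r.grab_frame('wrist')[:,:,::-1];cv2.imwrite('pics/w12.png',im);np.save('o12.npy',o,allow_pickle=True)
plan((.594,.1743,.16,90),(.594,.1743,.0185,90))
"
```

```text
clock: 22.85
tcp_pos: [0.5853, 0.0019, 0.1707]
orientation: [-2.205, -2.228, -0.002]
contact_force: [-0.1, 0.0, 0.2]
grip_width: 0.0514
clock: 23.45
tcp_pos: [0.5943, 0.0843, 0.1549]
orientation: [-2.207, -2.226, -0.001]
contact_force: [0.4, -0.8, 0.2]
grip_width: 0.0513
t 23.5 p [0.5944 0.0843 0.1551] yaw 90.47 w 0.0516
[-0.0013, -0.0017, 0.0026] [0.45, 0.0016, -0.0224] rows>=1.8,0.1 
[-0.0013, -0.0017, 0.0026] [0.4463, 0.0045, 0.6851] rows>=2.8,0.0
```

View pics/w12.png

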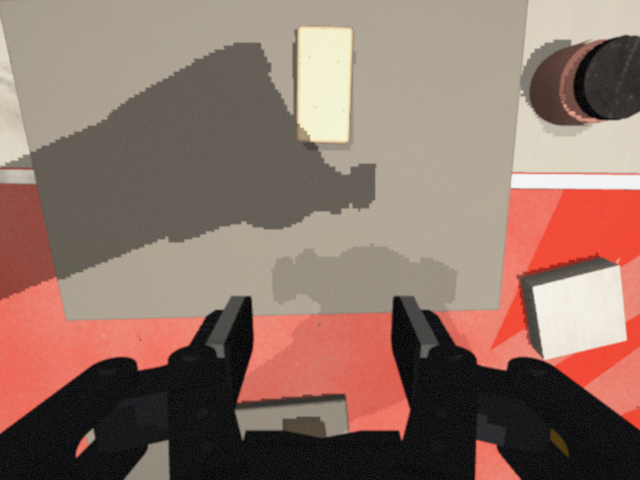

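Run:
```python
from h import *
o=np.load("o12.npy",allow_pickle=True).item(); C=cam("wrist",o)
b=brick(C,[(297.5,26),(353,27),(351,143),(297,141.5)]);print(b)
plan((b[0][0]-.001,b[0][1],.0185,90))
```

```text
(array([0.5951, 0.1746]), 'long 62.8 wide 31.6', 'yaw', np.float64(89.9), np.float64(89.2))
t 23.5 p [0.5944 0.0843 0.1551] yaw 90.47 w 0.0516
[-0.0013, -0.0017, 0.0026] [0.4478, 0.005, 0.6851] rows>=3.3,0.1
```

```bash
python3 -m jog '[-0.001,-0.002,0.004,0.25,0.005,0.1,0.6,-0.001,-0.002,0.004,0.44,0.005,0.25,0.6,-0.001,-0.002,0.004,0.448,0.005,0.45,0.6,-0.001,-0.002,0.004,0.448,0.005,0.62,0.6,-0.001,-0.002,0.004,0.448,0.005,0.685,0.6,-0.001,-0.002,0.004,0.448,0.005,0.685,0.6,-0.001,-0.002,0.004,0.448,0.005,0.685,0.6]'; python3 -c "
from h import *
plan((.594,.1746,.0185,89.8))"
```

```text
clock: 24.2
tcp_pos: [0.5952, 0.1743, 0.0199]
orientation: [2.227, 2.215, 0.0]
contact_force: [-0.1, -0.6, 0.4]
grip_width: 0.0513
t 24.2 p [0.5952 0.1743 0.0199] yaw 89.68 w 0.0513
[0.0002, 0.0002, -0.0007] [0.0014, -0.0062, 0.0068] rows>=0.0,0.0
```

```bash
python3 -m jog '[0,0,0,0.002,-0.005,0.006,0.35,0,0,0,0.002,-0.005,0.006,0.2,0,0,0,0.002,-0.005,0.006,0.2,0,0,0,0.002,-0.005,0.006,0.2]' 60; python3 -c "
from h import *
print(r.get_obs()['contact_force'])
plan((.5921,-.1799,.18,96.7))"
```

```text
clock: 24.6
tcp_pos: [0.596, 0.175, 0.021]
orientation: [2.226, 2.212, 0.005]
contact_force: [0.7, -1.5, 7.7]
grip_width: 0.0309
[ 0.65406279 -1.47259126  7.65348658]
t 24.6 p [0.596 0.175 0.021] yaw 89.64 w 0.0309
[0.0014, -0.0, -0.0392] [-1.7744, -0.0047, -0.7958] rows>=7.8,0.8 OUT
```

```bash
python3 -m jog '[0,0,0,0,0,-0.2,0.2,0,0,0,0,0,-0.45,0.2,0,0,0,0,0,-0.65,0.2,0,0,-0.01,-0.2,0,-0.8,0.2,0,0,-0.02,-0.4,0,-0.8,0.2,0,0,-0.03,-0.62,0,-0.8,0.2,0,0,-0.039,-0.84,0,-0.8,0.2,0,0,-0.039,-1,0,-0.8,0.2,0,0,-0.039,-1,0,-0.8,0.2]' 60; python3 -c "
from h import *
plan((.5921,-.1799,.18,96.7),(.5921,-.1799,.1,96.7))"
```

```text
clock: 25.5
tcp_pos: [0.5939, -0.0324, 0.1812]
orientation: [2.095, 2.333, 0.001]
contact_force: [0.0, 1.0, -1.2]
grip_width: 0.0306
t 25.5 p [ 0.5939 -0.0324  0.1812] yaw 96.14 w 0.0306
[0.0013, 0.0013, -0.0031] [-0.7322, -0.0876, 0.0087] rows>=2.9,0.1 
[0.0013, 0.0013, -0.0031] [-0.7306, -0.0893, 0.4087] rows>=1.6,0.0
```

```bash
python3 -m jog '[0.001,0.001,-0.003,-0.25,-0.03,0,0.2,0.001,0.001,-0.003,-0.48,-0.06,0,0.2,0.001,0.001,-0.003,-0.68,-0.08,0.05,0.2,0.001,0.001,-0.003,-0.73,-0.089,0.2,0.2,0.001,0.001,-0.003,-0.73,-0.089,0.35,0.2,0.001,0.001,-0.003,-0.73,-0.089,0.39,0.2,0.001,0.001,-0.003,-0.73,-0.089,0.39,0.2,0.001,0.001,-0.003,-0.73,-0.089,0.39,0.2]' 60; python3 -c "
from h import *
plan((.5921,-.1799,.0835,96.7))
o=r.get_obs(); im=r.grab_frame('wrist')[:,:,::-1];cv2.imwrite('pics/w13.png',im);np.save('o13.npy',o,allow_pickle=True)"
```

```text
clock: 26.3
tcp_pos: [0.5933, -0.1787, 0.1053]
orientation: [2.085, 2.346, 0.002]
contact_force: [0.1, 0.3, -0.4]
grip_width: 0.0312
t 26.3 p [ 0.5933 -0.1787  0.1053] yaw 96.76 w 0.0312
[0.001, 0.0003, 0.0004] [-0.0051, -0.007, 0.1089] rows>=0.4,0.0
```

View pics/w13.png

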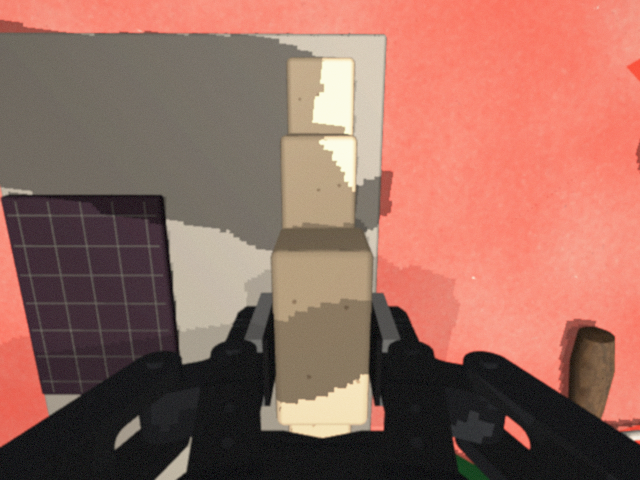

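```bash
python3 -m jog '[0,0,0,-0.004,-0.007,0.05,0.2,0,0,0,-0.004,-0.007,0.09,0.2,0,0,0,-0.004,-0.007,0.107,0.2,0,0,0,-0.004,-0.007,0.107,0.2,0,0,0,-0.004,-0.007,0.107,0.2]' 60; python3 -c "
from h import *
plan((.5921,-.1799,.0835,96.7))"
```

```text
clock: 26.85
tcp_pos: [0.5923, -0.1799, 0.084]
orientation: [2.084, 2.346, 0.003]
contact_force: [0.5, -0.1, 0.1]
grip_width: 0.0308
t 26.85 p [ 0.5923 -0.1799  0.084 ] yaw 96.76 w 0.0308
[0.0011, 0.0005, 0.0003] [-0.0001, -0.0008, 0.0026] rows>=0.0,0.0
```

```bash
python3 -m jog '[0,0,0,0,0,0.005,0.2,0,0,0,0,0,0.007,0.2,0,0,0,0,0,0.007,0.2]' 60; python3 -m jog '[0,0,0,0,0,0,0.2,0,0,0,0,0,0,0.45,0,0,0,0,0,0,0.6,0,0,0,0,0,0,0.6,0,0,0,0,0,-0.0,0.6,0,0,0,0,0,-0.15,0.6,0,0,0,0,0,-0.4,0.6,0,0,0,0,0,-0.65,0.6,0,0,0,-0.1,0,-0.8,0.6,0,0,0,-0.1,0,-0.8,0.6,0,0,0,-0.1,0,-0.8,0.6,0,0,0,-0.1,0,-0.8,0.6]' 60; python3 -c "
from h import *
o=r.get_obs(); im=r.grab_frame('wrist')[:,:,::-1];cv2.imwrite('pics/w14.png',im);np.save('o14.npy',o,allow_pickle=True)
print(o['tcp_pos'],r.get_obs()['tcp_pos'])"
```

```text
clock: 27.15
tcp_pos: [0.5925, -0.18, 0.0835]
orientation: [2.084, 2.345, 0.002]
contact_force: [-2.7, 0.7, 6.8]
grip_width: 0.0309
clock: 28.35
tcp_pos: [0.5932, -0.1989, 0.242]
orientation: [2.085, 2.348, 0.001]
contact_force: [0.4, 0.5, -0.8]
grip_width: 0.0513
[ 0.59324299 -0.19891708  0.24197262] [ 0.59317893 -0.19875001  0.24174194]
```

View pics/w14.png

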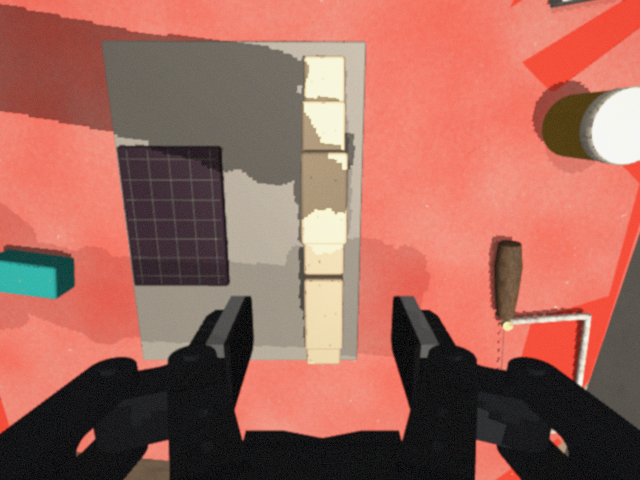

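```bash
python3 -c "
from h import *
im=cv2.imread('pics/w14.png')
p=[cv2.resize(im[y:y+75,285:365],(400,375),interpolation=cv2.INTER_CUBIC) for y in (50,120,220,295)]
cv2.imwrite('pics/w14q.png',np.vstack([np.hstack(p[:2]),np.hstack(p[2:])])[:750])
"
```

```text
(no output)
```

View pics/w14q.png

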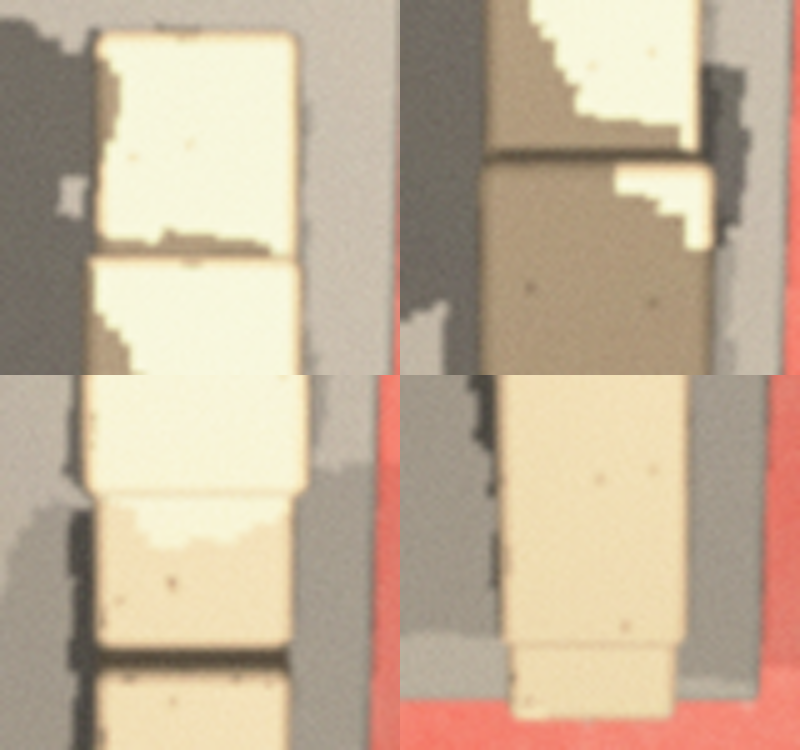

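Run:
```python
from h import *
o=np.load("o14.npy",allow_pickle=True).item(); C=cam("wrist",o)
for n,v,a,b,z in (("fc+ 134",56.6,304.4,344.4,.042),("a+ 100",101.6,302.6,344.8,.074),("t+ 66",152.6,301.2,347.6,.106),("t- 2",243.4,302.2,345.8,.106),("m- -32",274,304.4,343,.074),("b+ -36",279.4,304.6,343,.074),("b- -100",348.4,305.6,341.8,.074),("fc- -134",363.2,307.4,340,.042)):
    p=[hf(px2w(C,(u,v),z)[0,:2]) for u in (a,b)]; print(n,"y",round((p[0][1]+p[1][1])/2,1),"x mid",round((p[0][0]+p[1][0])/2,1))
plan((.44,.2,.25,187.7))
```

```text
fc+ 134 y 133.0 x mid 1.4
a+ 100 y 98.9 x mid 0.8
t+ 66 y 65.6 x mid 1.2
t- 2 y 3.2 x mid 1.1
m- -32 y -31.6 x mid 1.1
b+ -36 y -36.2 x mid 1.2
b- -100 y -98.2 x mid 1.2
fc- -134 y -132.7 x mid 1.5
t 28.4 p [ 0.5932 -0.1988  0.2417] yaw 96.8 w 0.0516
[0.0001, 0.0003, -0.505] [2.0704, -0.5244, -0.0426] rows>=8.5,10.6 OUT
```

```bash
python3 -m jog '[0,0,-0.04,0.25,-0.05,0,0.6,0,0,-0.08,0.5,-0.1,0,0.6,0,0,-0.12,0.75,-0.18,0,0.6,0,0,-0.16,1.0,-0.25,0,0.5,0,0,-0.2,1.0,-0.25,0,0.5,0,0,-0.24,1.0,-0.25,0,0.5]'; python3 -c "
from h import *
plan((.44,.28,.22,188.4))
print(r.get_obs()['joints'].round(2))"
```

```text
clock: 29.0
tcp_pos: [0.5181, -0.0028, 0.2408]
orientation: [-1.058, -2.957, 0.001]
contact_force: [0.3, -0.7, -0.1]
grip_width: 0.0424
t 29.0 p [ 0.5181 -0.0028  0.2408] yaw 140.65 w 0.0424
[-0.0001, -0.0003, -0.2653] [1.1985, 0.8457, 0.1041] rows>=5.9,5.6 OUT
[ 0.56  0.31 -0.8   1.87  0.25  1.07  0.54]
```

```bash
python3 -m jog '[0,0,-0.05,0.18,0.12,0,0.5,0,0,-0.1,0.36,0.25,0.02,0.5,0,0,-0.15,0.54,0.38,0.04,0.5,0,0,-0.2,0.72,0.5,0.06,0.5,0,0,-0.25,0.9,0.64,0.1,0.5,0,0,-0.265,0.98,0.76,0.1,0.5,0,0,-0.265,0.98,0.76,0.1,0.5]'; python3 -c "
from h import *
plan((.44,.28,.22,188.4))
print(r.get_obs()['joints'].round(2))"
```

```text
clock: 29.7
tcp_pos: [0.4607, 0.2439, 0.2201]
orientation: [0.244, -3.129, -0.005]
contact_force: [0.3, -0.1, 0.6]
grip_width: 0.0426
t 29.7 p [0.4607 0.2439 0.2201] yaw -171.09 w 0.0426
[0.0011, -0.0008, 0.0029] [0.0745, 0.1942, 0.0016] rows>=0.8,0.1 
[ 0.22  0.41 -1.03  1.88  0.4   1.07  0.76]
```

```bash
python3 -m jog '[0,0,0,0.02,0.194,0,0.5,0,0,0,0.02,0.194,0,0.5,0,0,0,0.02,0.194,0,0.5,0,0,0,0.02,0.194,0,0.5]'; python3 -c "
from h import *
o=r.get_obs(); im=r.grab_frame('wrist')[:,:,::-1];cv2.imwrite('pics/w15.png',im);np.save('o15.npy',o,allow_pickle=True)
plan((.5114,.3075,.1,188.4))"
```

```text
clock: 30.1
tcp_pos: [0.4508, 0.2803, 0.2196]
orientation: [0.242, -3.128, -0.003]
contact_force: [-1.0, 0.4, -1.2]
grip_width: 0.0426
t 30.15 p [0.4511 0.2801 0.2197] yaw -171.21 w 0.0425
[0.0007, -0.0011, 0.0022] [-0.3211, 0.0879, 0.5977] rows>=2.7,0.1
```

View pics/w15.png

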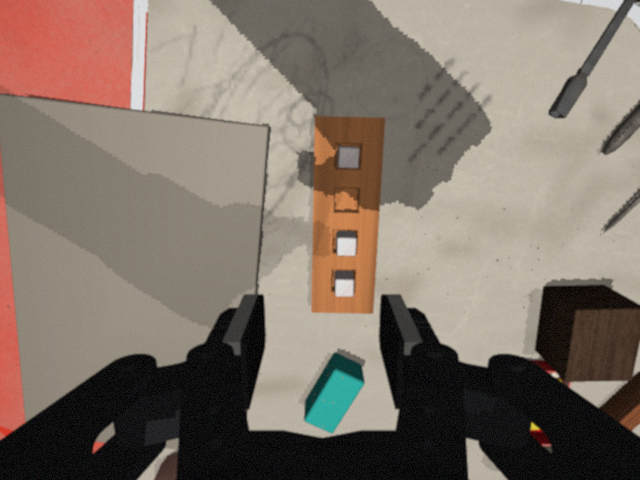

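```bash
python3 -c "
from h import *
im=cv2.imread('pics/w15.png')
cv2.imwrite('pics/w15q.png',np.hstack([cv2.resize(im[a:b,310:390],(400,500),interpolation=cv2.INTER_CUBIC) for a,b in((115,215),(220,320))]))"
```

```text
(no output)
```

View pics/w15q.png

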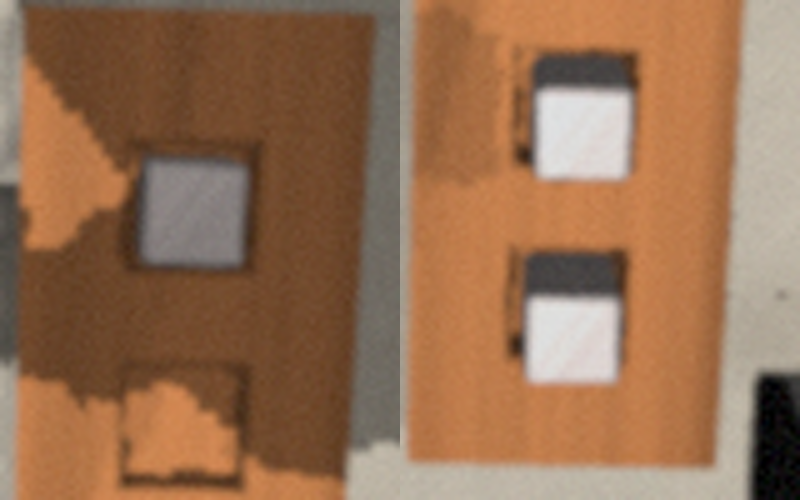

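Run:
```python
from h import *
o=np.load("o15.npy",allow_pickle=True).item(); C=cam("wrist",o)
A=lambda c,of:px2w(C,np.array(c)/5+of,.0355)
for c,of in (([(140,157),(248,158),(247,268),(137,267)],(310,115)),([(135,87),(231,87),(231,180),(136,180)],(310,220)),([(127,297),(220,297),(219,384),(127,383)],(310,220))):
    p=A(c,of); d=p[3]-p[0]+p[2]-p[1]; print(p.mean(0).round(4),np.degrees(np.arctan2(d[1],d[0])).round(1),np.linalg.norm(p[1]-p[0]).round(4),np.linalg.norm(p[3]-p[0]).round(4))
t=np.r_[px2w(C,np.array([(22,10),(372,13)])/5+[310,115],.0195),px2w(C,np.array([(314,465),(10,460)])/5+[310,220],.0195)]
print(t.round(4),t.mean(0)); d=t[2]-t[1]+t[3]-t[0]; print(np.degrees(np.arctan2(d[1],d[0])),np.linalg.norm(d/2))
w=np.arctan2(d[1],d[0]); 
for s in(-.054,-.018,.018,.054): print((t.mean(0)[:2]+s*np.array([np.cos(w),np.sin(w)])).round(4))
```

```text
[0.4043 0.2944 0.0355] 8.8 0.0166 0.0168
[0.4756 0.3051 0.0355] 10.1 0.0157 0.016
[0.5118 0.3096 0.0355] 9.4 0.0157 0.0156
[[0.3783 0.2634 0.0195]
 [0.3702 0.3183 0.0195]
 [0.5381 0.3408 0.0195]
 [0.5455 0.2863 0.0195]] [0.45799434 0.30220966 0.0195    ]
7.720246442475104 0.16907206136328648
[0.4045 0.295 ]
[0.4402 0.2998]
[0.4758 0.3046]
[0.5115 0.3095]
```

```bash
python3 -c "
from h import *
plan((.5118,.3088,.08,188),(.5118,.3088,.023,188))"
```

```text
t 30.15 p [0.4511 0.2801 0.2197] yaw -171.21 w 0.0425
[0.0007, -0.0011, 0.0044] [-0.3244, 0.0938, 0.6977] rows>=3.1,0.1 
[0.0007, -0.0011, 0.0044] [-0.3254, 0.0931, 0.9827] rows>=1.1,0.0
```

```bash
python3 -m jog '[0.001,-0.001,0.004,-0.2,0.06,0.2,0.4,0.001,-0.001,0.004,-0.325,0.093,0.4,0.4,0.001,-0.001,0.004,-0.325,0.093,0.6,0.4,0.001,-0.001,0.004,-0.325,0.093,0.75,0.4,0.001,-0.001,0.004,-0.325,0.093,0.75,0.4,0.001,-0.001,0.004,-0.325,0.093,0.75,0.4,0.001,-0.001,0.004,-0.325,0.093,0.75,0.4]'; python3 -c "
from h import *
o=r.get_obs(); im=r.grab_frame('wrist')[:,:,::-1];cv2.imwrite('pics/w16.png',im);np.save('o16.npy',o,allow_pickle=True)
plan((.5118,.3088,.023,188))"
```

```text
clock: 30.85
tcp_pos: [0.5131, 0.3092, 0.0717]
orientation: [-0.22, 3.131, 0.001]
contact_force: [0.4, 0.7, 0.3]
grip_width: 0.0341
t 30.9 p [0.5131 0.3093 0.0719] yaw -171.96 w 0.034
[0.0002, 0.001, 0.0002] [0.0076, -0.0018, 0.2442] rows>=1.0,0.0
```

View pics/w16.png

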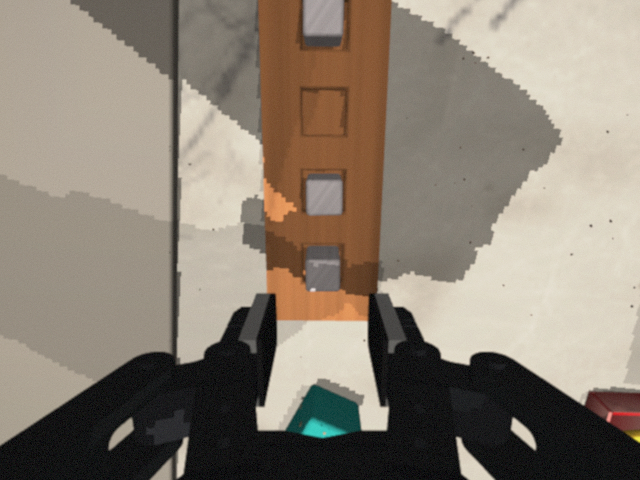

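```bash
python3 -m jog '[0,0.001,0,0.007,-0.002,0.1,0.4,0,0.001,0,0.007,-0.002,0.19,0.4,0,0.001,0,0.007,-0.002,0.242,0.4,0,0.001,0,0.007,-0.002,0.242,0.4,0,0.001,0,0.007,-0.002,0.242,0.4]'; python3 -c "
from h import *
plan((.5118,.3088,.023,188))"
```

```text
clock: 31.4
tcp_pos: [0.5116, 0.3089, 0.023]
orientation: [0.221, -3.133, -0.001]
contact_force: [0.1, 0.5, 0.2]
grip_width: 0.0341
t 31.4 p [0.5116 0.3089 0.023 ] yaw -171.94 w 0.0341
[0.0001, -0.0003, 0.0003] [-0.001, -0.0004, 0.0001] rows>=0.0,0.0
```

```bash
python3 -m jog '[0,0,0,0,0,0,0.2,0,0,0,0,0,0,0.05,0,0,0,0,0,0,0.05,0,0,0,0,0,0,0.05]' 60; python3 -c "
from h import *
print(r.get_obs()['contact_force'])
plan((.5118,.3088,.12,188))"
```

```text
clock: 31.8
tcp_pos: [0.512, 0.3093, 0.0237]
orientation: [-0.221, 3.134, 0.002]
contact_force: [-0.8, 0.1, 3.3]
grip_width: 0.0138
[-0.79583641  0.11599336  3.33379795]
t 31.8 p [0.512  0.3093 0.0237] yaw -171.94 w 0.0138
[0.0004, 0.0, 0.0003] [0.0012, -0.002, -0.4816] rows>=1.9,0.0
```

```bash
python3 -m jog '[0,0,0,0,0,-0.1,0.05,0,0,0,0,0,-0.3,0.05,0,0,0,0,0,-0.5,0.05,0,0,0,0,0,-0.5,0.05]' 60; python3 -c "
from h import *
o=r.get_obs(); im=r.grab_frame('wrist')[:,:,::-1];cv2.imwrite('pics/w17.png',im);print(o['grip_width'])
plan((.42,.1,.16,140))"
```

```text
clock: 32.2
tcp_pos: [0.5143, 0.3122, 0.1304]
orientation: [-0.221, 3.126, 0.01]
contact_force: [-1.1, 1.5, 0.6]
grip_width: 0.0138
0.013846415340120941
t 32.25 p [0.5134 0.3107 0.1277] yaw -171.95 w 0.014
[0.0018, 0.0013, 0.267] [0.6092, -0.977, -0.1682] rows>=4.7,5.6
```

View pics/w17.png

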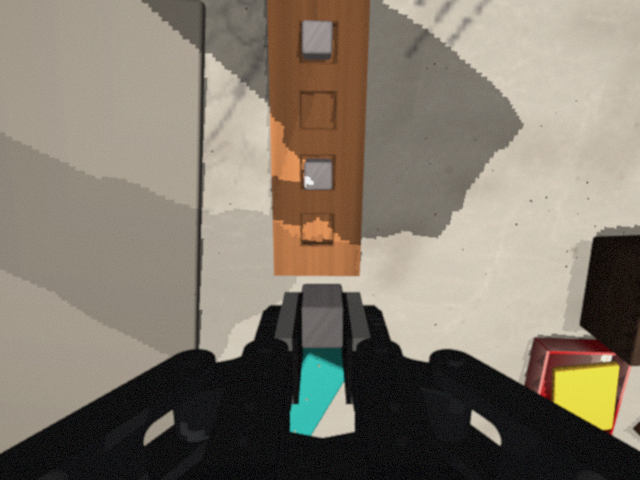

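```bash
python3 -m jog '[0,0,0.045,0.1,-0.16,-0.1,0.05,0,0,0.09,0.2,-0.33,-0.17,0.05,0,0,0.135,0.3,-0.5,-0.17,0.05,0,0,0.18,0.4,-0.66,-0.17,0.05,0,0,0.225,0.5,-0.82,-0.17,0.05,0,0,0.267,0.61,-0.97,-0.17,0.05]' 60; python3 -c "
from h import *
plan((.4579,-.1,.12,96.7),(.4661,-.2643,.12,96.7))"
```

```text
clock: 32.85
tcp_pos: [0.4184, 0.0995, 0.16]
orientation: [1.083, 2.946, 0.008]
contact_force: [1.0, 0.7, -0.4]
grip_width: 0.0143
t 32.85 p [0.4184 0.0995 0.16  ] yaw 139.62 w 0.0143
[0.0018, -0.0004, 0.2385] [-0.7965, -0.6327, 0.1975] rows>=4.1,5.0 
[0.0018, -0.0004, 0.2385] [-1.3599, -1.232, 0.1947] rows>=3.3,0.0 OUT
```

```bash
python3 -m jog '[0,0,0.045,-0.14,-0.08,0,0.05,0,0,0.09,-0.3,-0.2,0.02,0.05,0,0,0.135,-0.47,-0.33,0.06,0.05,0,0,0.18,-0.63,-0.48,0.1,0.05,0,0,0.225,-0.8,-0.63,0.15,0.05,0,0,0.2385,-0.95,-0.8,0.19,0.05,0,0,0.2385,-0.95,-0.8,0.19,0.05]' 60; python3 -c "
from h import *
plan((.4661,-.2643,.12,96.7),(.4661,-.2643,.035,96.7))"
```

```text
clock: 33.55
tcp_pos: [0.4575, -0.1519, 0.1198]
orientation: [-2.1, -2.336, -0.003]
contact_force: [-1.1, 1.0, 0.5]
grip_width: 0.014
t 33.55 p [ 0.4575 -0.1519  0.1198] yaw 96.09 w 0.014
[0.0003, -0.0006, -0.0034] [-0.5632, -0.0169, -0.0022] rows>=2.3,0.1 
[0.0003, -0.0006, -0.0034] [-0.564, -0.0172, 0.4228] rows>=1.7,0.0
```

```bash
python3 -m jog '[0,0,-0.003,-0.25,-0.01,0,0.05,0,0,-0.003,-0.48,-0.015,0,0.05,0,0,-0.003,-0.563,-0.017,0.08,0.05,0,0,-0.003,-0.563,-0.017,0.22,0.05,0,0,-0.003,-0.563,-0.017,0.36,0.05,0,0,-0.003,-0.563,-0.017,0.41,0.05,0,0,-0.003,-0.563,-0.017,0.41,0.05,0,0,-0.003,-0.563,-0.017,0.41,0.05]' 60; python3 -c "
from h import *
o=r.get_obs(); im=r.grab_frame('wrist')[:,:,::-1];cv2.imwrite('pics/w18.png',im)
plan((.4661,-.2643,.03,96.7))"
```

```text
clock: 34.35
tcp_pos: [0.4666, -0.2638, 0.0383]
orientation: [-2.088, -2.347, -0.003]
contact_force: [-0.8, 0.0, -0.0]
grip_width: 0.0141
t 34.4 p [ 0.467  -0.2641  0.0388] yaw 96.66 w 0.0143
[0.0007, -0.0003, -0.0002] [-0.0007, -0.0049, 0.0437] rows>=0.2,0.0
```

View pics/w18.png

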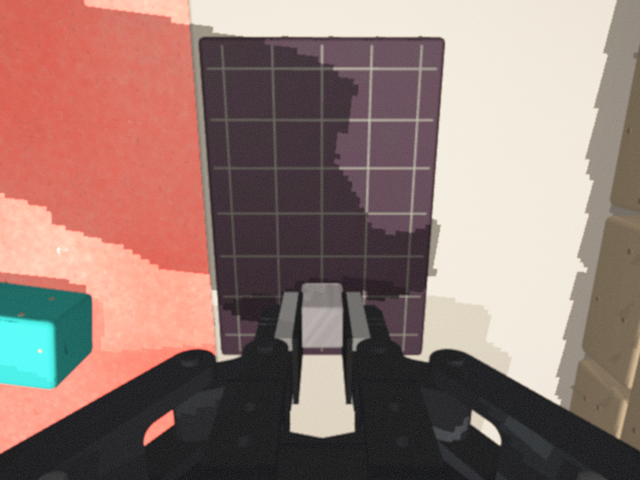

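```bash
python3 -m jog '[0,0,0,0,-0.004,0.02,0.05,0,0,0,0,-0.004,0.035,0.05,0,0,0,0,-0.004,0.044,0.05,0,0,0,0,-0.004,0.044,0.05,0,0,0,0,-0.004,0.044,0.05]' 60; python3 -c "
from h import *
print(r.get_obs()['contact_force'])
plan((.4661,-.2643,.03,96.7))"
```

```text
clock: 34.9
tcp_pos: [0.4664, -0.2642, 0.0302]
orientation: [2.088, 2.346, 0.004]
contact_force: [-0.4, -0.1, 2.7]
grip_width: 0.0141
[-0.36932275 -0.08312085  2.7398125 ]
t 34.9 p [ 0.4664 -0.2642  0.0302] yaw 96.66 w 0.0141
[0.0008, -0.0002, -0.0002] [-0.0001, -0.0014, 0.0009] rows>=0.0,0.0
```

Contact at the expected height; release gently and rise.

```bash
python3 -m jog '[0,0,0,0,0,0,0.2,0,0,0,0,0,0,0.4,0,0,0,0,0,0,0.4,0,0,0,0,0,-0.05,0.4,0,0,0,0,0,-0.2,0.4,0,0,0,0.1,0,-0.4,0.4,0,0,0,0.3,0,-0.6,0.4,0,0,0,0.55,0,-0.6,0.4,0,0,0,0.55,0,-0.6,0.4]' 60; python3 -c "
from h import *
o=r.get_obs(); im=r.grab_frame('wrist')[:,:,::-1];cv2.imwrite('pics/w19.png',im)
plan((.42,.06,.16,140))"
```

```text
clock: 35.8
tcp_pos: [0.4539, -0.1495, 0.1526]
orientation: [2.078, 2.352, 0.007]
contact_force: [-0.3, -0.0, 0.6]
grip_width: 0.034
t 35.85 p [ 0.4535 -0.1514  0.1518] yaw 97.02 w 0.0341
[0.0012, 0.0005, -0.2388] [1.0698, -0.0371, -0.041] rows>=4.3,5.0 OUT
```

View pics/w19.png

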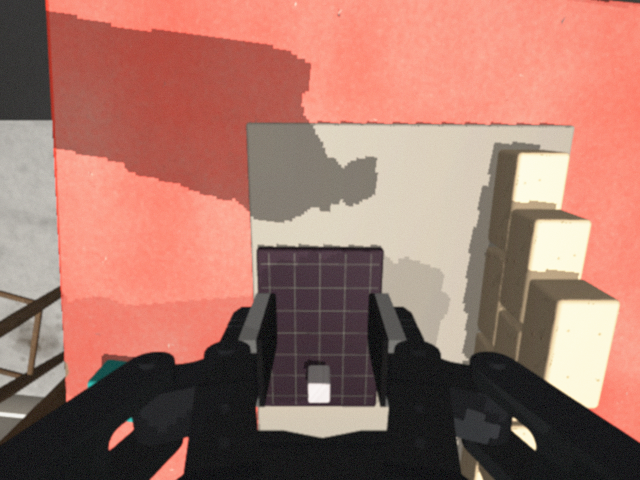

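```bash
python3 -m jog '[0,0,-0.045,0.2,0,0,0.4,0,0,-0.09,0.4,0,-0.04,0.4,0,0,-0.135,0.6,0,-0.04,0.4,0,0,-0.18,0.8,-0.01,-0.04,0.4,0,0,-0.225,1,-0.02,-0.04,0.4,0,0,-0.25,1,-0.02,-0.04,0.4]' 60; python3 -c "
from h import *
plan((.45,.2,.16,188),(.4757,.3041,.12,188))"
```

```text
clock: 36.45
tcp_pos: [0.4247, 0.0509, 0.1604]
orientation: [1.004, 2.973, 0.006]
contact_force: [0.9, -1.4, 0.1]
grip_width: 0.0341
t 36.45 p [0.4247 0.0509 0.1604] yaw 142.69 w 0.0341
[0.0011, 0.0014, -0.2517] [0.3512, 0.6697, 0.0043] rows>=3.0,5.3 
[0.0011, 0.0014, -0.2517] [0.565, 1.1606, 0.2061] rows>=2.3,0.0 OUT
```

```bash
python3 -m jog '[0.001,0.001,-0.05,0.07,0.14,0,0.4,0.001,0.001,-0.1,0.15,0.3,0,0.4,0.001,0.001,-0.15,0.24,0.47,0,0.4,0.001,0.001,-0.2,0.34,0.65,0,0.4,0.001,0.001,-0.24,0.43,0.84,0.05,0.4,0.001,0.001,-0.2517,0.48,1,0.1,0.4,0.001,0.001,-0.2517,0.48,1,0.1,0.4]' 60; python3 -c "
from h import *
plan((.4757,.3041,.07,188),(.4757,.3041,.023,188))"
```

```text
clock: 37.15
tcp_pos: [0.4701, 0.2719, 0.1402]
orientation: [0.226, -3.133, -0.005]
contact_force: [0.4, -0.5, -0.2]
grip_width: 0.0342
t 37.15 p [0.4701 0.2719 0.1402] yaw -171.75 w 0.0342
[0.0011, -0.0, 0.0014] [-0.0508, 0.1538, 0.3515] rows>=1.5,0.0 
[0.0011, -0.0, 0.0014] [-0.0508, 0.153, 0.5865] rows>=0.9,0.0
```

```bash
python3 -m jog '[0.001,0,0.0014,-0.05,0.153,0.1,0.4,0.001,0,0.0014,-0.051,0.153,0.25,0.4,0.001,0,0.0014,-0.051,0.153,0.34,0.4,0.001,0,0.0014,-0.051,0.153,0.34,0.4,0.001,0,0.0014,-0.051,0.153,0.34,0.4]' 60; python3 -c "
from h import *
o=r.get_obs(); im=r.grab_frame('wrist')[:,:,::-1];cv2.imwrite('pics/w20.png',im);np.save('o20.npy',o,allow_pickle=True)
plan((.4757,.3041,.023,188))"
```

```text
clock: 37.65
tcp_pos: [0.4761, 0.3026, 0.0725]
orientation: [0.217, -3.134, 0.001]
contact_force: [0.1, -0.3, 0.5]
grip_width: 0.0342
t 37.7 p [0.4764 0.3032 0.0732] yaw -172.08 w 0.0339
[0.0, 0.0002, -0.0005] [0.0032, 0.0048, 0.251] rows>=1.0,0.0
```

View pics/w20.png

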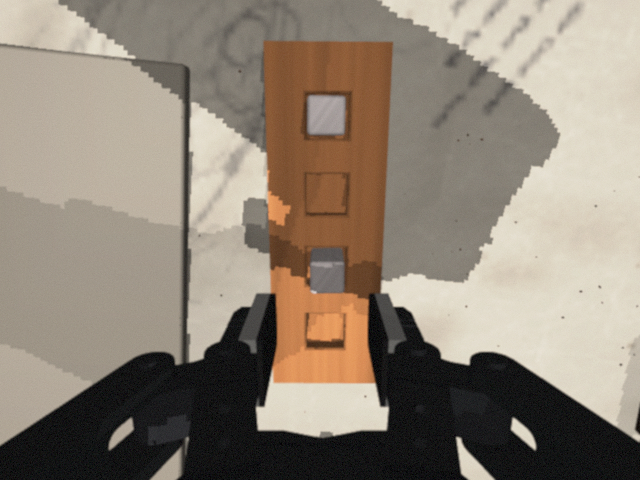

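Slug at (328,272), centred between the jaws. Descend and grip.

```bash
python3 -m jog '[0,0,0,0.003,0.005,0.1,0.4,0,0,0,0.003,0.005,0.19,0.4,0,0,0,0.003,0.005,0.25,0.4,0,0,0,0.003,0.005,0.25,0.4,0,0,0,0.003,0.005,0.25,0.4]' 60; python3 -m jog '[0,0,0,0,0,0,0.2,0,0,0,0,0,0,0.05,0,0,0,0,0,0,0.05,0,0,0,0,0,0,0.05]' 60; python3 -c "
from h import *
plan((.4757,.3041,.023,188))"
```

```text
clock: 38.2
tcp_pos: [0.4757, 0.3042, 0.0233]
orientation: [-0.217, 3.134, 0.0]
contact_force: [-0.4, -0.1, -0.4]
grip_width: 0.034
clock: 38.6
tcp_pos: [0.4762, 0.3048, 0.0242]
orientation: [-0.217, 3.132, 0.001]
contact_force: [-1.5, -0.6, 6.4]
grip_width: 0.0139
t 38.6 p [0.4762 0.3048 0.0242] yaw -172.07 w 0.0139
[0.0002, 0.0006, -0.0004] [0.0028, -0.003, 0.006] rows>=0.0,0.0
```

```bash
python3 -m jog '[0,0,0,0,0,-0.1,0.05,0,0,0,0,0,-0.3,0.05,0,0,0,0,0,-0.5,0.05,0,0,0.045,0,-0.1,-0.68,0.05,0,0,0.09,0.02,-0.25,-0.68,0.05,0,0,0.135,0.08,-0.4,-0.68,0.05,0,0,0.18,0.14,-0.6,-0.68,0.05,0,0,0.22,0.2,-0.8,-0.68,0.05,0,0,0.26,0.28,-0.97,-0.68,0.05,0,0,0.26,0.28,-0.97,-0.68,0.05]' 60; python3 -c "
from h import *
plan((.462,-.1,.12,96.7))"
```

```text
clock: 39.6
tcp_pos: [0.4455, 0.099, 0.1593]
orientation: [1.059, 2.957, -0.006]
contact_force: [0.3, 0.4, -0.1]
grip_width: 0.014
t 39.6 p [0.4455 0.099  0.1593] yaw 140.58 w 0.014
[-0.0007, 0.001, 0.2438] [-0.6952, -0.7157, 0.2] rows>=4.1,5.1
```

```bash
python3 -m jog '[0,0,0.045,-0.14,-0.14,0,0.05,0,0,0.09,-0.3,-0.3,0.02,0.05,0,0,0.135,-0.45,-0.46,0.06,0.05,0,0,0.18,-0.6,-0.6,0.1,0.05,0,0,0.225,-0.74,-0.76,0.15,0.05,0,0,0.244,-0.89,-0.92,0.2,0.05,0,0,0.244,-0.89,-0.92,0.2,0.05]' 60; python3 -c "
from h import *
plan((.462,-.2295,.12,96.7),(.462,-.2295,.04,96.7))"
```

```text
clock: 40.3
tcp_pos: [0.4653, -0.1622, 0.1189]
orientation: [2.098, 2.336, -0.009]
contact_force: [-0.8, 0.5, -0.3]
grip_width: 0.0137
t 40.3 p [ 0.4653 -0.1622  0.1189] yaw 96.14 w 0.0137
[-0.0009, 0.0017, -0.0031] [-0.3329, -0.0522, -0.0034] rows>=1.3,0.1 
[-0.0009, 0.0017, -0.0031] [-0.3308, -0.051, 0.3966] rows>=1.6,0.0
```

```bash
python3 -m jog '[-0.001,0.002,-0.003,-0.25,-0.04,0,0.05,-0.001,0.002,-0.003,-0.331,-0.051,0.05,0.05,-0.001,0.002,-0.003,-0.331,-0.051,0.2,0.05,-0.001,0.002,-0.003,-0.331,-0.051,0.34,0.05,-0.001,0.002,-0.003,-0.331,-0.051,0.4,0.05,-0.001,0.002,-0.003,-0.331,-0.051,0.4,0.05,-0.001,0.002,-0.003,-0.331,-0.051,0.4,0.05]' 60; python3 -c "
from h import *
o=r.get_obs(); im=r.grab_frame('wrist')[:,:,::-1];cv2.imwrite('pics/w21.png',im)
plan((.462,-.2295,.0307,96.7))"
```

```text
clock: 41.0
tcp_pos: [0.4628, -0.229, 0.04]
orientation: [-2.087, -2.348, -0.002]
contact_force: [0.7, -0.6, -1.4]
grip_width: 0.0141
t 41.05 p [ 0.4632 -0.2293  0.0405] yaw 96.74 w 0.014
[0.0006, -0.0001, 0.0002] [-0.0002, -0.006, 0.0487] rows>=0.2,0.0
```

View pics/w21.png

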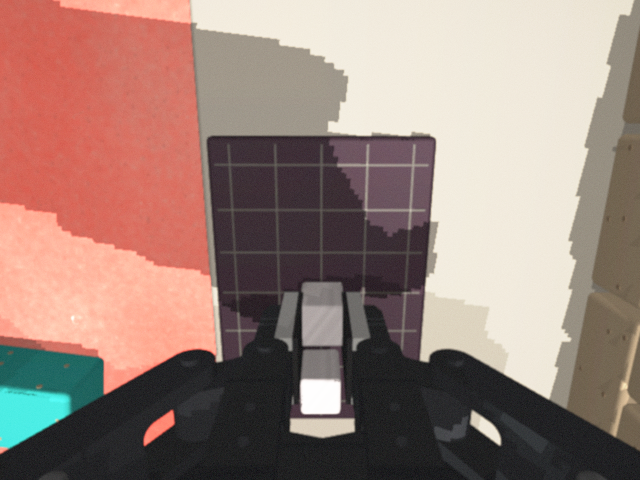

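Upright; the first slug stands behind at (320,380). Lower, release.

```bash
python3 -m jog '[0,0,0,0,-0.005,0.02,0.05,0,0,0,0,-0.005,0.038,0.05,0,0,0,0,-0.005,0.048,0.05,0,0,0,0,-0.005,0.049,0.05,0,0,0,0,-0.005,0.049,0.05]' 60; python3 -c "
from h import *
print(r.get_obs()['contact_force'])
plan((.462,-.2295,.0307,96.7))"
```

```text
clock: 41.55
tcp_pos: [0.4622, -0.2295, 0.0307]
orientation: [2.086, 2.347, 0.003]
contact_force: [-0.6, 0.1, 0.5]
grip_width: 0.0141
[-0.59955382  0.09388639  0.45434856]
t 41.55 p [ 0.4622 -0.2295  0.0307] yaw 96.74 w 0.0141
[0.0006, -0.0001, 0.0002] [0.0002, -0.0012, 0.0002] rows>=0.0,0.0
```

```bash
python3 -m jog '[0,0,0,0,0,0.003,0.05,0,0,0,0,0,0.004,0.05,0,0,0,0,0,0.004,0.2,0,0,0,0,0,0.004,0.4,0,0,0,0,0,0,0.4,0,0,0,0,0,-0.05,0.4,0,0,0,0,0,-0.2,0.4,0,0,0,0.1,0,-0.4,0.4,0,0,0,0.3,0,-0.6,0.4,0,0,0,0.5,0,-0.6,0.4,0,0,0,0.5,0,-0.6,0.4]' 60; python3 -c "
from h import *
o=r.get_obs(); im=r.grab_frame('wrist')[:,:,::-1];cv2.imwrite('pics/w22.png',im)
plan((.44,.06,.16,142))"
```

```text
clock: 42.65
tcp_pos: [0.4509, -0.1248, 0.1532]
orientation: [2.076, 2.354, 0.006]
contact_force: [0.3, -0.1, -0.3]
grip_width: 0.0339
t 42.7 p [ 0.4506 -0.1277  0.1523] yaw 97.05 w 0.0345
[0.0011, 0.0007, -0.2497] [0.9377, 0.0627, -0.0389] rows>=3.8,5.2
```

View pics/w22.png

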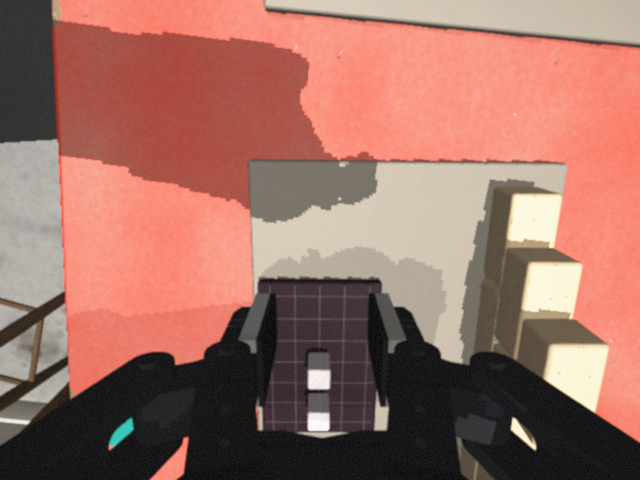

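```bash
python3 -m jog '[0,0,-0.045,0.2,0.02,0,0.4,0,0,-0.09,0.4,0.03,-0.04,0.4,0,0,-0.135,0.6,0.05,-0.04,0.4,0,0,-0.18,0.8,0.06,-0.04,0.4,0,0,-0.225,0.94,0.06,-0.04,0.4,0,0,-0.25,1,0.06,-0.04,0.4]' 60; python3 -c "
from h import *
plan((.41,.24,.14,188))"
```

```text
clock: 43.3
tcp_pos: [0.4377, 0.0744, 0.1604]
orientation: [1.009, 2.971, 0.003]
contact_force: [-0.0, -0.5, -0.4]
grip_width: 0.034
t 43.3 p [0.4377 0.0744 0.1604] yaw 142.5 w 0.034
[0.0005, 0.0012, -0.2528] [0.6143, 0.572, 0.102] rows>=3.4,5.3
```

```bash
python3 -m jog '[0,0.001,-0.05,0.12,0.12,0,0.4,0,0.001,-0.1,0.25,0.25,0,0.4,0,0.001,-0.15,0.4,0.38,0.05,0.4,0,0.001,-0.2,0.52,0.5,0.1,0.4,0,0.001,-0.24,0.614,0.572,0.1,0.4,0,0.001,-0.2528,0.614,0.572,0.1,0.4,0,0.001,-0.2528,0.614,0.572,0.1,0.4]' 60; python3 -c "
from h import *
plan((.4043,.2938,.07,188),(.4043,.2938,.023,188))"
```

```text
clock: 44.0
tcp_pos: [0.4101, 0.2399, 0.14]
orientation: [0.22, -3.134, -0.002]
contact_force: [-0.1, -0.3, -0.9]
grip_width: 0.0339
t 44.0 p [0.4101 0.2399 0.14  ] yaw -171.96 w 0.0339
[0.0004, 0.0, 0.0002] [-0.0088, 0.2707, 0.3504] rows>=1.8,0.0 
[0.0004, 0.0, 0.0002] [-0.0087, 0.2704, 0.5854] rows>=0.9,0.0
```

```bash
python3 -m jog '[0,0,0,-0.005,0.2,0.05,0.4,0,0,0,-0.009,0.27,0.2,0.4,0,0,0,-0.009,0.27,0.34,0.4,0,0,0,-0.009,0.27,0.34,0.4,0,0,0,-0.009,0.27,0.34,0.4,0,0,0,-0.009,0.27,0.34,0.4]' 60; python3 -c "
from h import *
o=r.get_obs(); im=r.grab_frame('wrist')[:,:,::-1];cv2.imwrite('pics/w23.png',im)
plan((.4043,.2938,.023,188))"
```

```text
clock: 44.6
tcp_pos: [0.4055, 0.2935, 0.0733]
orientation: [-0.217, 3.132, 0.003]
contact_force: [0.5, -0.3, -0.7]
grip_width: 0.0338
t 44.65 p [0.4055 0.2936 0.0735] yaw -172.06 w 0.0345
[0.0006, 0.0007, -0.0003] [0.0064, 0.0013, 0.2522] rows>=1.0,0.0
```

View pics/w23.png

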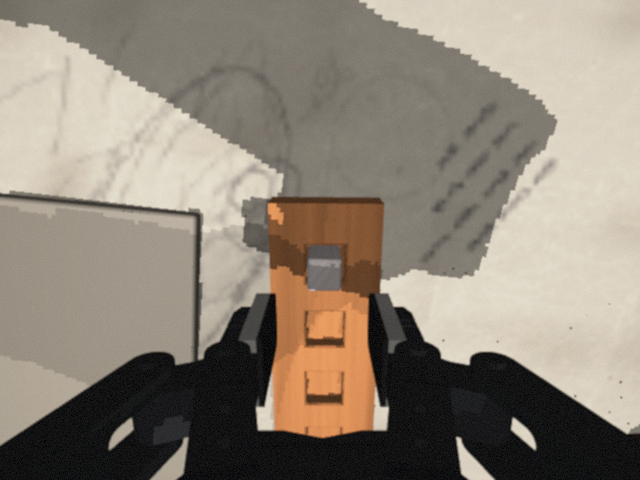

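Last slug at (324,270), centred; other pockets empty.

```bash
python3 -m jog '[0,0,0,0.006,0.002,0.1,0.4,0,0,0,0.006,0.002,0.19,0.4,0,0,0,0.006,0.002,0.25,0.4,0,0,0,0.006,0.002,0.25,0.4,0,0,0,0.006,0.002,0.25,0.4]' 60; python3 -m jog '[0,0,0,0,0,0,0.2,0,0,0,0,0,0,0.05,0,0,0,0,0,0,0.05,0,0,0,0,0,0,0.05]' 60; python3 -c "
from h import *
plan((.4043,.2938,.023,188))"
```

```text
clock: 45.15
tcp_pos: [0.4047, 0.2942, 0.0241]
orientation: [-0.217, 3.132, 0.004]
contact_force: [0.3, 1.1, 0.2]
grip_width: 0.0343
clock: 45.55
tcp_pos: [0.4053, 0.2948, 0.0252]
orientation: [-0.217, 3.13, 0.005]
contact_force: [-1.7, -0.6, 6.1]
grip_width: 0.0143
t 45.55 p [0.4053 0.2948 0.0252] yaw -172.08 w 0.0143
[0.0008, 0.0014, -0.0004] [0.0054, -0.0041, 0.0112] rows>=0.1,0.0
```

```bash
python3 -m jog '[0,0,0,0,0,-0.1,0.05,0,0,0,0,0,-0.3,0.05,0,0,0,0,0,-0.5,0.05,0,0,0.045,-0.02,-0.1,-0.68,0.05,0,0,0.09,-0.05,-0.25,-0.68,0.05,0,0,0.135,-0.08,-0.4,-0.68,0.05,0,0,0.18,-0.1,-0.6,-0.68,0.05,0,0,0.22,-0.1,-0.8,-0.68,0.05,0,0,0.26,-0.1,-0.97,-0.68,0.05,0,0,0.26,-0.1,-0.97,-0.68,0.05]' 60; python3 -c "
from h import *
plan((.458,-.1,.12,96.7))"
```

```text
clock: 46.55
tcp_pos: [0.4518, 0.0996, 0.1609]
orientation: [1.06, 2.953, 0.002]
contact_force: [-1.0, 0.4, -1.3]
grip_width: 0.0136
t 46.55 p [0.4518 0.0996 0.1609] yaw 140.53 w 0.0136
[0.0012, 0.0006, 0.2435] [-0.658, -0.7512, 0.2045] rows>=4.1,5.1
```

```bash
python3 -m jog '[0.001,0,0.045,-0.14,-0.14,0,0.05,0.001,0,0.09,-0.3,-0.32,0.02,0.05,0.001,0,0.135,-0.45,-0.48,0.06,0.05,0.001,0,0.18,-0.6,-0.65,0.1,0.05,0.001,0,0.225,-0.74,-0.8,0.15,0.05,0.001,0,0.2435,-0.81,-0.9,0.2,0.05,0.001,0,0.2435,-0.81,-0.9,0.2,0.05]' 60; python3 -c "
from h import *
plan((.4579,-.1947,.12,96.7),(.4579,-.1947,.041,96.7))"
```

```text
clock: 47.25
tcp_pos: [0.4613, -0.145, 0.1197]
orientation: [2.092, 2.343, -0.003]
contact_force: [-0.4, -0.6, 0.2]
grip_width: 0.014
t 47.25 p [ 0.4613 -0.145   0.1197] yaw 96.46 w 0.014
[-0.0003, 0.0005, -0.0013] [-0.245, -0.0448, -0.0009] rows>=1.0,0.0 
[-0.0003, 0.0005, -0.0013] [-0.2444, -0.0444, 0.3941] rows>=1.6,0.0
```

```bash
python3 -m jog '[0,0,-0.001,-0.2,-0.04,0,0.05,0,0,-0.001,-0.244,-0.044,0.05,0.05,0,0,-0.001,-0.244,-0.044,0.2,0.05,0,0,-0.001,-0.244,-0.044,0.34,0.05,0,0,-0.001,-0.244,-0.044,0.394,0.05,0,0,-0.001,-0.244,-0.044,0.394,0.05,0,0,-0.001,-0.244,-0.044,0.394,0.05]' 60; python3 -c "
from h import *
o=r.get_obs(); im=r.grab_frame('wrist')[:,:,::-1];cv2.imwrite('pics/w24.png',im)
plan((.4579,-.1947,.0317,96.7))"
```

```text
clock: 47.95
tcp_pos: [0.4588, -0.1938, 0.0417]
orientation: [2.086, 2.348, -0.002]
contact_force: [0.3, 1.0, -0.6]
grip_width: 0.014
t 48.0 p [ 0.4591 -0.1942  0.0421] yaw 96.72 w 0.0142
[0.0002, 0.0007, 0.0001] [-0.0019, -0.0064, 0.0521] rows>=0.2,0.0
```

View pics/w24.png

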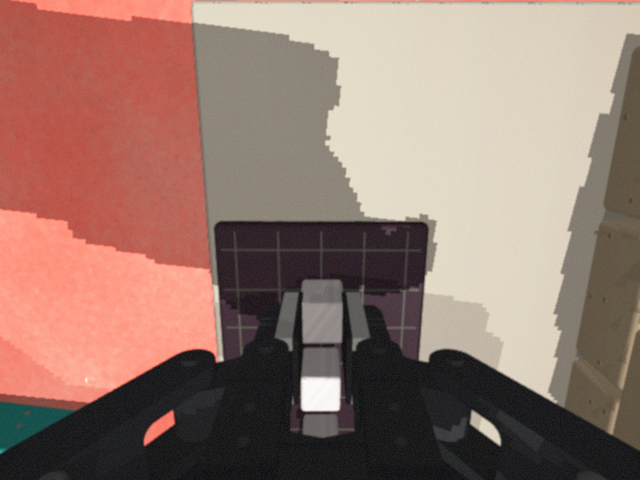

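```bash
python3 -m jog '[0,0,0,-0.002,-0.005,0.02,0.05,0,0,0,-0.002,-0.005,0.038,0.05,0,0,0,-0.002,-0.005,0.048,0.05,0,0,0,-0.002,-0.005,0.052,0.05,0,0,0,-0.002,-0.005,0.052,0.05]' 60; python3 -c "
from h import *
print(r.get_obs()['contact_force'])
plan((.4579,-.1947,.0317,96.7))"
```

```text
clock: 48.5
tcp_pos: [0.458, -0.1948, 0.0318]
orientation: [2.086, 2.346, -0.002]
contact_force: [0.2, -0.2, 1.7]
grip_width: 0.0147
[ 0.1508599  -0.19088693  1.73015167]
t 48.5 p [ 0.458  -0.1948  0.0318] yaw 96.71 w 0.0147
[0.0001, 0.0007, 0.0001] [0.0005, -0.0007, 0.0004] rows>=0.0,0.0
```

```bash
python3 -m jog '[0,0,0,0,0,0.002,0.05,0,0,0,0,0,0.002,0.2,0,0,0,0,0,0.002,0.4,0,0,0,0,0,0,0.4,0,0,0,0,0,-0.05,0.4,0,0,0,0,0,-0.2,0.4,0,0,0,0,0,-0.45,0.4,0,0,0,0,0.05,-0.7,0.4,0,0,0,-0.1,0.2,-0.95,0.4,0,0,0,-0.15,0.3,-1,0.4,0,0,0,-0.15,0.3,-1,0.4,0,0,0,-0.15,0.3,-1,0.4]' 60; python3 -m jog '[0,0,0,-0.05,0.1,-0.1,0.6,0,0,0,-0.05,0.1,-0.1,0.6,0,0,0,-0.05,0.1,-0.1,0.6,0,0,0,-0.05,0.1,-0.1,0.6]'; python3 -c "
from h import *
o=r.get_obs(); im=r.grab_frame('wrist')[:,:,::-1];cv2.imwrite('pics/w25.png',im);np.save('o25.npy',o,allow_pickle=True)
cv2.imwrite('pics/top25.png',r.grab_frame('top')[:,:,::-1])
plan()"
```

```text
clock: 49.7
tcp_pos: [0.5209, -0.2169, 0.2322]
orientation: [2.086, 2.346, -0.001]
contact_force: [0.2, -0.2, -0.4]
grip_width: 0.0344
clock: 50.1
tcp_pos: [0.5402, -0.2238, 0.2508]
orientation: [-2.086, -2.348, 0.004]
contact_force: [0.4, -0.3, 0.5]
grip_width: 0.0512
t 50.2 p [ 0.5406 -0.2241  0.2512] yaw 96.73 w 0.0513
```

View pics/w25.png

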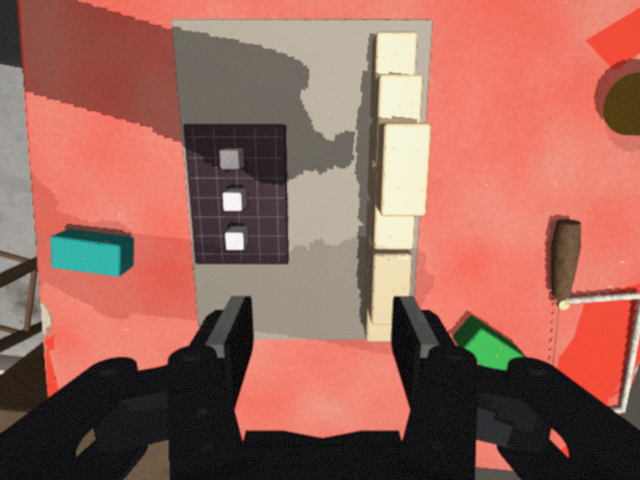

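View pics/top25.png

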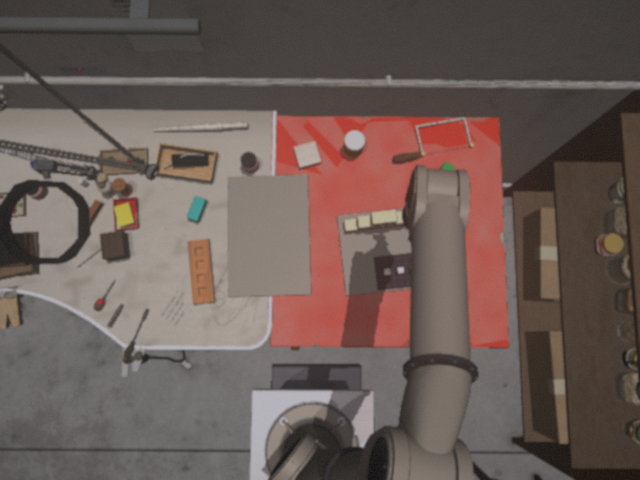

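```bash
python3 -c "
from h import *
im=cv2.imread('pics/w25.png')
p=[cv2.resize(im[y:y+75,360:440],(400,375),interpolation=cv2.INTER_CUBIC) for y in (25,105,190,270)]
cv2.imwrite('pics/w25q.png',np.vstack([np.hstack(p[:2]),np.hstack(p[2:])])[:750])
"
```

```text
(no output)
```

View pics/w25q.png

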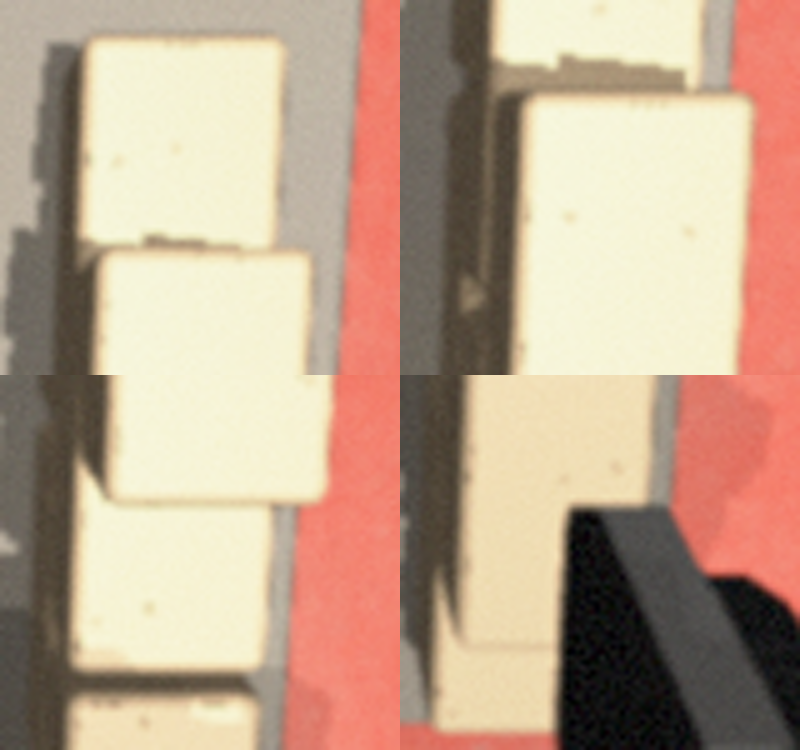

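Run:
```python
from h import *
o=np.load("o25.npy",allow_pickle=True).item(); C=cam("wrist",o)
for n,v,a,b,z in (("fc+ 134",25+38/5,360+84/5,360+285/5,.042),("a+ 100",25+252/5,360+96/5,360+311/5,.074),("t+ 66",105+95/5,360+120/5,360+352/5,.106),("t- 2",190+125/5,360+108/5,360+325/5,.106),("m- -32",190+293/5,360+73/5,360+265/5,.074),("b+ -36",190+318/5,360+69/5,360+258/5,.074)):
    p=[hf(px2w(C,(u,v),z)[0,:2]) for u in (a,b)]; print(n,"y",round((p[0][1]+p[1][1])/2,1),"x mid",round((p[0][0]+p[1][0])/2,1))
print(hf(px2w(C,[360+62/5,270+270/5],.074)[0,:2]))
P=px2w(C,[(231,160),(233,202),(235,240)],.042);print([hf(x[:2]) for x in P])
t0=cv2.imread("pics/top0.png").astype(int);t1=cv2.imread("pics/top25.png").astype(int)
for n,(x,y) in dict(jar=(249,162),tin=(354,143),block=(306,154),teal=(197,209)).items():
    print(n,abs(t0[y-20:y+20,x-20:x+20]-t1[y-20:y+20,x-20:x+20]).mean().round(2))
```

```text
fc+ 134 y 132.7 x mid 1.0
a+ 100 y 98.6 x mid -0.0
t+ 66 y 65.1 x mid 0.3
t- 2 y 3.1 x mid 1.0
m- -32 y -31.6 x mid 1.2
b+ -36 y -35.8 x mid 0.6
(np.float64(-13.7), np.float64(-98.6))
[(np.float64(-132.7), np.float64(35.9)), (np.float64(-133.1), np.float64(0.3)), (np.float64(-133.4), np.float64(-33.6))]
jar 5.19
tin 4.96
block 5.2
teal 5.54
```

```bash
python3 -c "
from bench import r
print(r.hand_in())"
```

```text
the job is handed in; nothing more can be done
None
```

The job is handed in at about 50 s of robot time. There were four loose bricks and three slugs. All the bricks are on the wall and all the slugs are on the plate, bricks first as asked.

- **Bricks:** Three fill the second course and the fourth lies in the third course over the +34 mm joint. In the last wrist picture every brick measured within about 1 mm of its place along the wall and about 1 mm of flush. The far end of the brick at -68 was partly hidden by a finger, so I could read only one corner of it.
- **One correction:** The brick at +68 was first set down about 1.9 mm off. I gripped it again, shifted it and measured it at 67.8 mm along the wall. It may still sit up to 1 mm towards the plate.
- **Slugs:** All three stand upright on the dark plate at about +35, 0 and -34 mm along it, not stacked. The tray pockets are empty.
- **Other things:** The pink jar, the yellow tin and the steel block look the same in the top pictures before and after, with no difference beyond camera noise. I did not touch the green and turquoise look-alikes.
- **Disturbances:** I saw no knocked brick and no dropped grip. The arm was clear of everything at hand-in.

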